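Park a rotor at its high spot, lower the depth rod, put the leaf gauges home

ROBOT

A 7-joint arm with a two-finger parallel gripper is mounted at the origin on a cart in front of the work surface, level with it; the furniture and walls round the work are solid. World frame = base frame: x ahead of the robot, y to its left, z up, the work surface at z = 0. Lengths are in m, angles in rad, forces in N, time in s.
With the tool pointing down it reaches from about 0.425 to 0.875 m from the base axis. Payload 4.7 kg.
Tool frame: the origin (TCP) lies at the very end of the fingers, on their centre line; the grasp point (between the pads) lies 19 mm behind it (grip_point_offset is the distance from the TCP to the grasp point, in m); x points along the fingers, z is the direction in which the jaws open and shut, and the axes are right-handed (so a half turn about x gives the same grasp; the last joint's range is limited). The gripper opens to 87 mm and grips with 3 to 60 N. Pads are 19 mm wide; open, the fingers measure 117 mm over their backs; the gripper's body (75 mm by 190 mm) begins 51 mm behind the grasp point.
Start: joints at [-1.304, 0.321, -0.07, 1.45, 0.023, 1.371, -0.057], TCP at [0.163, 0.629, 0.223] pointing down, gripper open.
Joint ranges: [-2.86, 2.86], [-0.3, 2.09], [-1.38, 1.24], [0.06, 2.45], [-1.56, 4.7], [0.09, 2.05], [-2.69, 2.69]. Speed limits (rad/s): [2.57, 2.57, 3.14, 3.14, 3.14, 3.14, 3.14].

INTERFACE

Orientations are given as a rotation vector (axis times angle).
In Python, from bench import get_state, get_image, calibration, close_job, grip_point_offset gives the robot as it stands.
- The arm moves only by the tool play_rows, never from a script. Its argument "targets" is a list of rows, each an object with "claw": the closure, from 0 (fully open) to 1 (shut); "linear": the shift along the tool's x, y, z as a fraction of full scale, a list of three; "rotation": the turn, a rotation vector about the tool's x, y, z as a fraction of full scale, a list of three. In form: [{"claw": claw, "linear": [x, y, z], "rotation": [wx, wy, wz]}, ...]. A call has 1 to 10 rows; each row shifts and turns the pose as measured when the row begins, along the tool's axes as they then stand; what a row does not reach is not made up. Full scale, the value 1, is 2.5 cm for a shift and 90 degrees for a turn. A row lasts 1/12 s, in which the tool goes at most 41.7 mm and 7.16 degrees, less where a joint would pass 70% of its speed; a pose out of reach is approached as far as the arm can. A call with a number of a shift or a turn outside -1 to 1 is refused whole. A call with a gripper value outside its range is refused whole. The fingers move at their own pace and stop on an object; "newtons" is the grip in N (left out, the last holds). Time passes only in rows, so rows that do not move let the fingers close. It gives the time, the measured TCP pose, the force and the opening at its end, in the units of the state.
- get_state(): the state, without advancing time (a new reading comes with each control period).
- get_image(name): name is "scene" or "top"; returns the picture (384x512x3 uint8, blue, green, red); there is no depth.
- calibration(name): a dict with "fx", "fy", "cx", "cy" (pixels), "rvec" (rotation vector, rad) and "tvec" (3), from world to camera coordinates, as OpenCV has them. Camera axes: x right, y down, z forward; pixel columns grow to the right and rows downward; lengths in m; the calibration is good to about 2 mm. A picture is of the moment at which its call begins. calibration takes no time and is no camera call.
- close_job(): hands the job in, once; it reports no verdict.
The state is a dict: "time": time; "joint_positions": joint angles; "qd": joint speeds; "joint_torque": joint torques, N m; "position": TCP position; "tool_rot": TCP orientation; "ft_force": force on the tool from outside, world axes, zero at the start; "torque": the same for the moment, N m; "grip_width": opening from 0.0 (shut) to 1.0 (fully open).
Only numpy, scipy, OpenCV 4.12 (cv2) and the standard library are available. Lean on these libraries where they do the work, as an engineer would, in place of code of your own. Each camera call takes 0.05 s, during which the arm holds its last target. There are 200 camera calls.

TASK

Finish the run-out check on the stand: turn the rotor slowly by its crank knob (never faster than half a turn a second) to find the true high spot of the rim, where the needle reads highest over a whole turn (the rim also has a lesser rise), and let go of it there, with the needle at that highest reading. Then press the depth rod in the middle of the hub down its bore until it bottoms, the rotor staying put, and slide every leaf gauge lying on the bench flat, leaf first, fully home into the slots of the holder, one to a slot, any slot. Leave the needle gauge and the other things alone.

Things in the scene. Friction and masses are not known exactly. Their poses are not given: they have to be found in the camera images.
- stand: Fixed run-out stand: round grey base 196 mm across and 12 mm thick carrying an upright spindle with a horizontal aluminium rotor disc, about 140 mm across, its top 60 mm above the bench, with a hub and crank arm (top 68 mm) on it. Origin on the spindle axis at bench level, z up; the gauge's roller touches the rim on the +x side of this frame (yaw varies).
- rotor (a joint): Angle of the rotor about its upright spindle, rad, anticlockwise seen from above positive, endless both ways, counted from an arbitrary zero. It has friction (about 0.12 N m, some 3 N at the crank knob) and stays where it is left. Anticlockwise turning carries the crank knob round the spindle by the same angle.
- crank_mid (a point): Crank knob of the rotor: black upright round knob, 16 mm in diameter, 60 mm tall (70 to 130 mm above the bench), 45 mm from the spindle axis, free to spin about its own axis, so it can be gripped from above and led round a 45 mm circle. This point is on its axis 114 mm above the bench, 16 mm below its top.
- depth_rod (a joint): Travel of the depth rod, m: 0 raised (as at the start) to 0.020 bottomed in the bore of the hub. It slides down along the spindle axis when pressed from above with about 4 to 8 N, and stays where it is left.
- rod_top (a point): Middle of the top face of the depth rod's black round head (20 mm across, 6 mm thick) on the spindle axis: 94 mm above the bench when raised, 74 mm when bottomed.
- gauge: Dial-like gauge fixed on the stand's base: a post 77 mm (+x) and -20 mm (y) from the spindle axis in the stand's frame, carrying a spring lever with a roller (14 mm) that rides on the rotor's rim and a long thin needle over a small white scale plate. Its origin and axes coincide with those of the stand; highest point 66 mm above the bench. Not to be touched.
- needle (a joint): Needle reading, rad: about 0 with the roller on the round rim, growing as the rim pushes the roller out, at most about 0.4. The rim has two rises, each under 1 rad of rotor turn wide and symmetric about its crest; the high spot is the taller, its crest reading about twice that of the lesser. Where they lie relative to the crank differs each time. The needle does not turn the rotor.
- needle_tip (a point): Tip of the needle, 74 mm from its pivot, 62 mm above the bench; it swings towards the rotor side as the reading grows.
- holder: Fixed low leaf holder, origin at bench level: grey floor plate 4 mm thick (x -92 to +35, y +-106 mm), on its rear a dark block 25 mm high with front face at x = -30 mm and three equal slots open to the front (-x), each 42 mm wide, 11 mm high (z 4 to 15 mm), 60 mm deep (back wall at x = +30 mm), centred at y = -66, 0, +66 mm. The plate is a ledge in front of them.
- slot_0 (a point): Mouth of slot 0 of the holder: middle of its width, on the slot floor (4 mm above the bench). Leaves go in along the holder's +x.
- slot_1 (a point): Mouth of slot 1 of the holder: middle of its width, on the slot floor (4 mm above the bench). Leaves go in along the holder's +x.
- slot_2 (a point): Mouth of slot 2 of the holder: middle of its width, on the slot floor (4 mm above the bench). Leaves go in along the holder's +x.
- leaf_0: Leaf gauge (may be absent; all alike): black grip block 44 x 14 x 34 mm (x, y, z) with a flat steel leaf, 36 mm wide and 5 mm thick, sticking out from it along +x at the bottom; the leaf's end is 88 mm from the origin. Origin: middle of the grip block's underside. About 90 g. Rests flat, grip block upright.
- tip_0 (a point): Point on the leaf of leaf_0, 84 mm along +x from its origin (4 mm short of the leaf's end), at mid thickness.
- leaf_1: Leaf gauge (may be absent; all alike): black grip block 44 x 14 x 34 mm (x, y, z) with a flat steel leaf, 36 mm wide and 5 mm thick, sticking out from it along +x at the bottom; the leaf's end is 88 mm from the origin. Origin: middle of the grip block's underside. About 90 g. Rests flat, grip block upright.
- tip_1 (a point): Point on the leaf of leaf_1, 84 mm along +x from its origin (4 mm short of the leaf's end), at mid thickness.
- leaf_2: Leaf gauge (may be absent; all alike): black grip block 44 x 14 x 34 mm (x, y, z) with a flat steel leaf, 36 mm wide and 5 mm thick, sticking out from it along +x at the bottom; the leaf's end is 88 mm from the origin. Origin: middle of the grip block's underside. About 90 g. Rests flat, grip block upright.
- tip_2 (a point): Point on the leaf of leaf_2, 84 mm along +x from its origin (4 mm short of the leaf's end), at mid thickness.
- bottle: Bystander: white reagent bottle with a blue cap, 35 x 58 x 78 mm, standing. Origin under its middle.
- roll: Bystander: white label roll, 58 mm across, 28 mm high. Origin under its middle.
- mouse_1: Bystander: black computer mouse, 100 x 58 x 32 mm. Origin under its middle.

How it is judged:
On the way, in this order (a step that is already met when the one before it is completed fails the run):
1. The rotor stands still at its high spot, let go, with the needle at its highest reading (above 0.325) (value of joint needle above 0.325 rad and velocity of joint rotor between -0.05 and 0.05 rad/s and contact force between the fingers and stand below 0.3 N), for 0.5 s.
2. The depth rod is pressed down until it bottoms (travel over 17 of 20 mm), the rotor still at its high spot (value of joint needle above 0.325 rad and velocity of joint rotor between -0.05 and 0.05 rad/s and value of joint depth_rod above 0.017 m), for 0.2 s.
At the end, for the whole second after the job is handed in: The rotor is still with the needle above 0.325 (high spot at the roller), the depth rod is down (over 17 of 20 mm), and every leaf gauge present lies flat in a slot of the holder, its end within 10 mm of the slot's back wall, at rest (all of step 2 and x of tip_0 in the frame of holder between 0.016 and 0.033 m and z of tip_0 in the frame of holder between 0.002 and 0.015 m and y of tip_0 in the frame of holder between -0.088 and 0.088 m and angle between each of leaf_0, leaf_1, leaf_2's own z axis and vertical below 0.15 rad and linear speed of each of leaf_0, leaf_1, leaf_2 below 0.02 m/s and x of tip_1 in the frame of holder between 0.016 and 0.033 m and z of tip_1 in the frame of holder between 0.002 and 0.015 m and y of tip_1 in the frame of holder between -0.088 and 0.088 m and x of tip_2 in the frame of holder between 0.016 and 0.033 m and z of tip_2 in the frame of holder between 0.002 and 0.015 m and y of tip_2 in the frame of holder between -0.088 and 0.088 m); the robot touches nothing.
It fails at once if the rotor is turned faster than half a turn a second (velocity of joint rotor above 3.14 rad/s or velocity of joint rotor below -3.14 rad/s).
It fails at once if the robot touches the needle gauge (contact force between any of the fingers, the arm and gauge above 1 N).
It fails at once if a bystander (bottle, label roll, mouse) is moved more than 30 mm (distance of any of bottle, roll, mouse_1 from where it was at the start of the episode above 0.03 m).
Of leaf_0, leaf_1, leaf_2 only 2 to 3 are there at a start; the rules pass over those that are not, and their reading is None.
At some moment in a run one of leaf_0, leaf_1, leaf_2 may be knocked a few centimetres aside while the robot is not near it.
Once in a run the grip may slacken for a moment while it holds something.
It also fails if it takes over 210 s, if anything falls off the work surface, if the arm or the gripper's body presses on something with over 40 N, if the wrist force passes 120 N, or if a joint passes its speed limit or range.

## Working session

There is one attempt and no reset: what is moved stays moved. The work goes in short steps, Python scripts to look and compute and a tool call to move; the robot and the scene stay as the last step left them, time stands still between calls to the robot, and variables do not carry over. Pictures are saved under pics/ and viewed, about 12 in all and at most 16, crops included, and the job is handed in when it is done.

Besides the shell and the picture viewer there is one more tool, called by a JSON object that holds its "op" and its "data", one argument or row to a line. play_rows: Moves the arm, as the interface text tells. Shift numbers are shares of 2.5 cm and turn numbers shares of 90 degrees, none past 1 either way. Its arguments: {"type":"object","properties":{"targets":{"type":"array"},"newtons":{"type":"number"}},"required":["targets"]}

```bash
ls; mkdir -p pics
cat > h.py <<'E'
import numpy as np, cv2
from bench import *
def cam(n):
    c=calibration(n);K=np.array([[c['fx'],0,c['cx']],[0,c['fy'],c['cy']],[0,0,1.]])
    return K,np.array(c['rvec'],float).ravel(),np.array(c['tvec'],float).ravel()
def ray(n,px,z):
    K,r,t=cam(n);R=cv2.Rodrigues(r)[0];C=-R.T@t
    px=np.atleast_2d(np.array(px,float));d=(np.c_[px,np.ones(len(px))]@np.linalg.inv(K).T)@R
    return C+d*((z-C[2])/d[:,2])[:,None]
def proj(n,P):
    K,r,t=cam(n);return cv2.projectPoints(np.atleast_2d(np.array(P,float)),r,t,K,None)[0][:,0]
E
python3 - <<'E'
from h import *
for n in('scene','top'):
    im=get_image(n);cv2.imwrite(f'pics/{n}0.png',im)
    K,r,t=cam(n);print(n,K[0,0],K[:2,2],-cv2.Rodrigues(r)[0].T@t)
    print(np.round(ray(n,[[0,0],[511,0],[511,383],[0,383]],0),3))
print(get_state(),grip_point_offset)
E
```

```text
pics
scene 422.58654352166303 [258.70438444 193.85886176] [-0.12255049 -0.74958406  0.7629233 ]
[[ 1.784  2.571  0.   ]
 [ 3.736 -0.66   0.   ]
 [ 0.475 -0.95   0.   ]
 [-0.012 -0.125  0.   ]]
top 483.66410639537634 [255.62579404 188.51105745] [ 0.37421375 -0.31621961  1.51406953]
[[ 1.299  0.555  0.   ]
 [ 1.232 -1.173  0.   ]
 [ 0.014 -1.035  0.   ]
 [ 0.053  0.486  0.   ]]
{'time': 0.1, 'joint_positions': array([-1.30388435,  0.32177876, -0.07010106,  1.4515042 ,  0.02262476,
        1.37080719, -0.05693604]), 'qd': array([-0.00022758, -0.00198537, -0.00036554, -0.00348347,  0.00020624,
       -0.00026557, -0.00038903]), 'joint_torque': array([-1.20629584e-04, -4.92568839e+01, -4.05831356e-01, -3.13401711e+01,
       -6.42162608e-02,  3.94774158e-02,  1.07351341e-04]), 'position': array([0.16250899, 0.62886524, 0.22157611]), 'tool_rot': array([-1.02211393,  1.31955805,  1.02022614]), 'ft_force': array([0.13892247, 0.97934137, 0.27206874]), 'torque': array([0.00984126, 0.0167704 , 0.03272638]), 'grip_width': 1.0049075066707234} 0.0187
```

View pics/scene0.png

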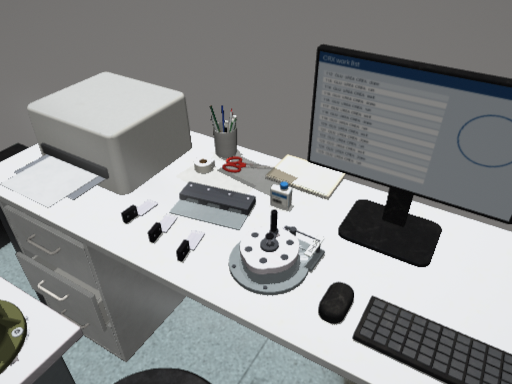

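View pics/top0.png

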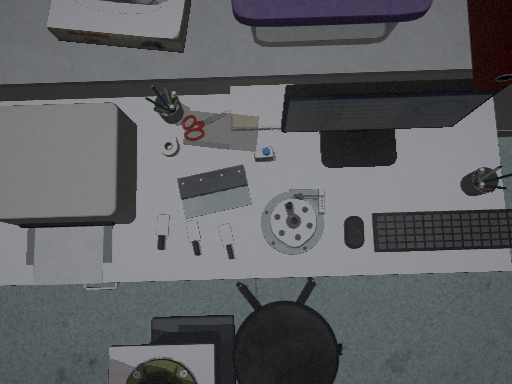

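Run:
```python
from h import *
a=cv2.imread('pics/top0.png')[140:270,145:345];b=cv2.imread('pics/scene0.png')[170:300,110:340]
cv2.imwrite('pics/c1.png',cv2.resize(a,None,fx=4,fy=4,interpolation=2))
cv2.imwrite('pics/c2.png',cv2.resize(b,None,fx=3.45,fy=3.45,interpolation=2))
```

```text
(no output)
```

View pics/c1.png

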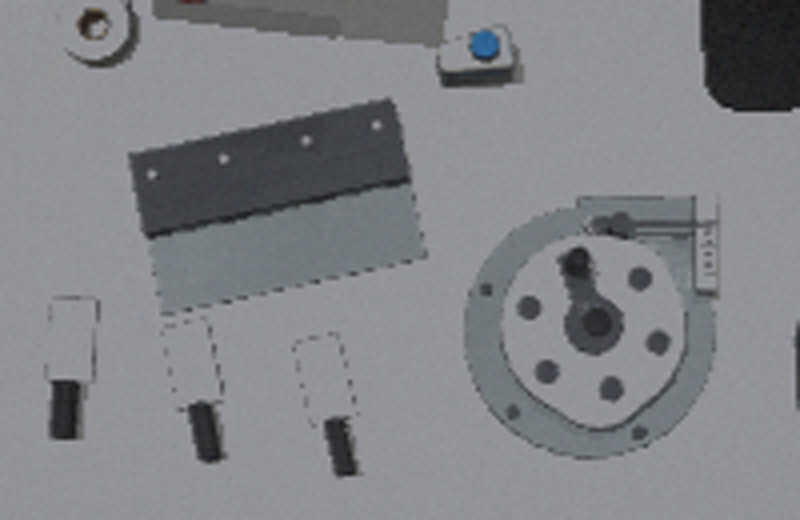

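View pics/c2.png

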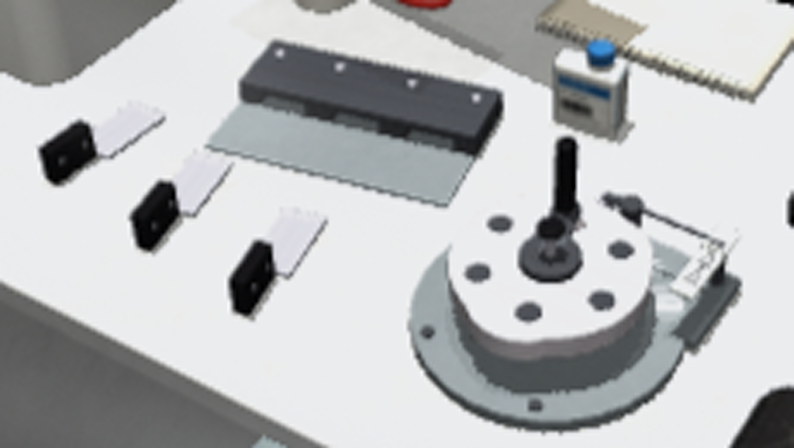

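```bash
cat >> h.py <<'E'
from scipy.spatial.transform import Rotation as Ro
def blobs(m,lo=20):
    n,l,s,c=cv2.connectedComponentsWithStats(m.astype(np.uint8));return [(i,s[i,4],c[i]) for i in range(1,n) if s[i,4]>=lo],l
E
python3 - <<'E'
from h import *
R=Ro.from_rotvec(get_state()['tool_rot']).as_matrix();print(R.round(3))
im=cv2.imread('pics/top0.png');g=cv2.cvtColor(im,cv2.COLOR_BGR2GRAY)
f=lambda u,v:[145+u/4,140+v/4]
# base circle (c1 px extremes) and holder/leaf/others
print('printer top corner px(135,105) z.2',ray('top',[[135,225],[135,105]],.2).round(3), proj('top',[[0,0,0]]))
c1=lambda L,z:ray('top',[f(*p) for p in L],z).round(4)
print('base L,R,bottom',c1([(464,330),(716,330),(590,459)],.012))
print('disc L,R',c1([(501,325),(687,325)],.06))
print('rodtop',c1([(598,321)],.094),'knobtop',c1([(576,258)],.13))
print('hub outer',c1([(594,323)],.068))
print('holder plate front corners',c1([(163,315),(427,258)],.004),'block top corners fl bl br fr',c1([(152,235),(130,154),(391,98),(410,180)],.025))
print('holes',c1([(152,174),(223,159),(306,140),(377,125)],.025))
print('bottle',c1([(478,50)],.04),'roll',c1([(95,28)],.028))
# scene cross-check of knob top, rod top
s=lambda u,v:[110+u/3.45,170+v/3.45]
print('scene rodtop',ray('scene',[s(553,228)],.094),'knob',ray('scene',[s(567,141)],.13))
sub=np.zeros_like(g);sub[190:270,145:245]=1
m=(g<70)&(sub>0)
for i,a,c in blobs(m)[0]:
    ys,xs=np.where(blobs(m)[1]==i);p=ray('top',np.c_[xs,ys],.034)[:,:2];mu=p.mean(0);w,v=np.linalg.eigh(np.cov((p-mu).T))
    d=v[:,1]*np.sign(v[0,1]);print('grip',a,mu.round(4),'yaw',np.arctan2(d[1],d[0]).round(3),np.sqrt(w*12).round(3))
E
```

```text
[[-0.    -0.968  0.25 ]
 [-0.002  0.25   0.968]
 [-1.    -0.    -0.002]]
printer top corner px(135,105) z.2 [[0.497 0.031 0.2  ]
 [0.838 0.035 0.2  ]] [[161.40568609 397.17778371]]
base L,R,bottom [[ 0.5098 -0.3122  0.012 ]
 [ 0.5038 -0.5076  0.012 ]
 [ 0.4076 -0.4059  0.012 ]]
disc L,R [[ 0.5084 -0.3403  0.06  ]
 [ 0.5041 -0.48    0.06  ]]
rodtop [[ 0.506  -0.4111  0.094 ]] knobtop [[ 0.5486 -0.3947  0.13  ]]
hub outer [[ 0.507  -0.4097  0.068 ]]
holder plate front corners [[ 0.5296 -0.0765  0.004 ]
 [ 0.5682 -0.2849  0.004 ]] block top corners fl bl br fr [[ 0.5902 -0.0716  0.025 ]
 [ 0.655  -0.0547  0.025 ]
 [ 0.6931 -0.2605  0.025 ]
 [ 0.6272 -0.2737  0.025 ]]
holes [[ 0.6385 -0.0719  0.025 ]
 [ 0.6486 -0.1277  0.025 ]
 [ 0.6617 -0.193   0.025 ]
 [ 0.6718 -0.249   0.025 ]]
bottle [[ 0.7259 -0.33    0.04  ]] roll [[ 0.7567 -0.0278  0.028 ]]
scene rodtop [[ 0.50644402 -0.41285282  0.094     ]] knob [[ 0.55232576 -0.39727944  0.13      ]]
grip 220 [ 0.6062 -0.1139] yaw -1.506 [0.022 0.118]
grip 94 [ 0.4585 -0.0041] yaw -0.024 [0.019 0.045]
grip 80 [ 0.4375 -0.1117] yaw 0.207 [0.017 0.043]
grip 68 [ 0.4222 -0.2148] yaw 0.231 [0.015 0.044]
```

{"op": "play_rows", "data": {
  "targets": [
    {"claw":0,"linear":[-1,0,0],"rotation":[-0.078,0,0]},
    {"claw":0,"linear":[-1,0,0],"rotation":[-0.078,0,0]},
    {"claw":0,"linear":[-1,0,0],"rotation":[0,0,0]},
    {"claw":0,"linear":[-1,0,0],"rotation":[0,0,0]},
    {"claw":0,"linear":[-1,0,0],"rotation":[0,0,0]},
    {"claw":0,"linear":[0,0,-1],"rotation":[0,0,0]},
    {"claw":0,"linear":[0,0,-1],"rotation":[0,0,0]},
    {"claw":0,"linear":[0,0,-1],"rotation":[0,0,0]},
    {"claw":0,"linear":[0,0,-1],"rotation":[0,0,0]},
    {"claw":0,"linear":[0,0,-1],"rotation":[0,0,0]}
  ]
}}

```text
time: 0.93
position: [0.1613, 0.5015, 0.3436]
tool_rot: [-1.225, 1.221, 1.213]
ft_force: [-0.9, 0.2, 0.9]
grip_width: 1.001
```

{"op": "play_rows", "data": {
  "targets": [
    {"claw":0,"linear":[0,-0.8,-1],"rotation":[0,0,0]},
    {"claw":0,"linear":[0,-0.8,-1],"rotation":[0,0,0]},
    {"claw":0,"linear":[0,-0.9,-1],"rotation":[0,0,0]},
    {"claw":0,"linear":[0,-0.9,-1],"rotation":[0,0,0]},
    {"claw":0,"linear":[0,-0.9,-1],"rotation":[0,0,0]},
    {"claw":0,"linear":[0,-0.9,-1],"rotation":[0,0,0]},
    {"claw":0,"linear":[0,-0.9,-1],"rotation":[0,0,0]},
    {"claw":0,"linear":[0,-0.9,-1],"rotation":[0,0,0]},
    {"claw":0,"linear":[0,-0.7,-1],"rotation":[0,0,0]},
    {"claw":0,"linear":[0,-0.7,-1],"rotation":[0,0,0]}
  ]
}}

```text
time: 1.77
position: [0.376, 0.2413, 0.3432]
tool_rot: [-1.234, 1.219, 1.225]
ft_force: [1.0, 1.0, -0.4]
grip_width: 1.001
```

{"op": "play_rows", "data": {
  "targets": [
    {"claw":0,"linear":[0,-0.5,-1],"rotation":[0,0,0]},
    {"claw":0,"linear":[0,-0.5,-1],"rotation":[0,0,0]},
    {"claw":0,"linear":[0,-0.5,-1],"rotation":[0,0,0]},
    {"claw":0,"linear":[0,-0.4,-1],"rotation":[0,0,0]},
    {"claw":0,"linear":[0,-0.3,-1],"rotation":[0,0,0]},
    {"claw":0,"linear":[0,-0.3,-1],"rotation":[0,0,0]},
    {"claw":0,"linear":[0,-0.2,-1],"rotation":[0,0,0]},
    {"claw":0,"linear":[0,-0.2,-1],"rotation":[0,0,0]},
    {"claw":0,"linear":[0,0,-1],"rotation":[0,0,0]},
    {"claw":0,"linear":[0,0,-1],"rotation":[0,0,0]}
  ]
}}

```text
time: 2.6
position: [0.4567, -0.0232, 0.3432]
tool_rot: [-1.23, 1.227, 1.224]
ft_force: [0.2, -0.2, 0.6]
grip_width: 1.001
```

Run:
```python
from h import *
# rim radial profile from first top picture, and rectified needle geometry
im=cv2.imread('pics/top0.png');c=np.array([.5065,-.410])
for a in range(0,360,15):
    d=np.array([np.cos(np.radians(a)),np.sin(np.radians(a))]);rs=np.arange(.055,.09,.0005)
    P=proj('top',np.c_[c+rs[:,None]*d,np.full(len(rs),.058)]);g=cv2.remap(im,P[:,0].astype('f4'),P[:,1].astype('f4'),1)[:,0].mean(1)
    i=np.argmin(np.diff(cv2.blur(g.reshape(-1,1),(1,5)).ravel()));print(a,round(rs[i]*1e3,1),int(g[:8].mean()),int(g[-8:].mean()))
```

```text
0 69.0 139 121
15 71.5 48 121
30 71.0 142 119
45 70.0 149 119
60 71.0 150 119
75 70.5 81 118
90 69.0 148 118
105 69.0 149 118
120 69.0 147 121
135 69.0 89 76
150 68.0 149 122
165 71.5 148 121
180 75.5 147 119
195 72.5 102 119
210 67.5 149 119
225 67.0 147 120
240 67.0 148 120
255 68.0 105 123
270 66.0 148 123
285 79.5 147 75
300 85.5 148 102
315 72.0 83 110
330 85.5 149 80
345 70.5 149 75
```

{"op": "play_rows", "data": {
  "targets": [
    {"claw":0,"linear":[0,-0.3,-1],"rotation":[0,0,0]},
    {"claw":0,"linear":[0,-0.3,-1],"rotation":[0,0,0]},
    {"claw":0,"linear":[0,-0.3,-1],"rotation":[0,0,0]},
    {"claw":0,"linear":[0,-0.3,-1],"rotation":[0,0,0]},
    {"claw":0,"linear":[0,-0.3,-1],"rotation":[0,0,0]},
    {"claw":0,"linear":[0,-0.3,-1],"rotation":[0,0,0]},
    {"claw":0,"linear":[0.5,-0.3,-1],"rotation":[0,0,0]},
    {"claw":0,"linear":[0.5,-0.3,-1],"rotation":[0,0,0]},
    {"claw":0,"linear":[0.5,-0.3,-1],"rotation":[0,0,0]},
    {"claw":0,"linear":[0.5,-0.3,-1],"rotation":[0,0,0]}
  ]
}}

```text
time: 3.43
position: [0.5366, -0.2852, 0.2961]
tool_rot: [-1.233, 1.218, 1.225]
ft_force: [-0.3, 0.5, -0.4]
grip_width: 0.998
```

{"op": "play_rows", "data": {
  "targets": [
    {"claw":0,"linear":[0.8,-0.2,-0.9],"rotation":[0,0,0]},
    {"claw":0,"linear":[0.8,-0.1,-0.9],"rotation":[0,0,0]},
    {"claw":0,"linear":[0.8,0,-0.8],"rotation":[0,0,0]},
    {"claw":0,"linear":[0.8,0,-0.6],"rotation":[0,0,0]},
    {"claw":0,"linear":[0.5,0,0],"rotation":[0,0,0]},
    {"claw":0,"linear":[0,0,0],"rotation":[0,0,0]}
  ]
}}

```text
time: 3.93
position: [0.5422, -0.3752, 0.1937]
tool_rot: [-1.224, 1.23, 1.227]
ft_force: [0.4, 0.9, -0.3]
grip_width: 0.999
```

{"op": "play_rows", "data": {
  "newtons": 20,
  "targets": [
    {"claw":0.3,"linear":[0.3,-0.32,-0.82],"rotation":[0,0,0]},
    {"claw":0.4,"linear":[0.7,0,0],"rotation":[0,0,0]},
    {"claw":0.4,"linear":[0.9,0,0],"rotation":[0,0,0]},
    {"claw":0.4,"linear":[0.9,0,0],"rotation":[0,0,0]},
    {"claw":0.4,"linear":[0.8,0,0],"rotation":[0,0,0]}
  ]
}}

```text
time: 4.35
position: [0.5553, -0.3939, 0.1088]
tool_rot: [-1.235, 1.22, 1.223]
ft_force: [-0.2, 1.2, -0.2]
grip_width: 0.706
```

Run:
```python
from h import *
T=get_image('top')[175:255,245:345];S=get_image('scene')[180:300,220:340]
o=np.hstack([cv2.resize(T,(450,360),interpolation=2),cv2.resize(S,(350,350),interpolation=2)[:350].copy() if 0 else cv2.copyMakeBorder(cv2.resize(S,(350,350),interpolation=2),0,10,0,0,0)])
cv2.imwrite('pics/k1.png',o)
```

```text
(no output)
```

View pics/k1.png

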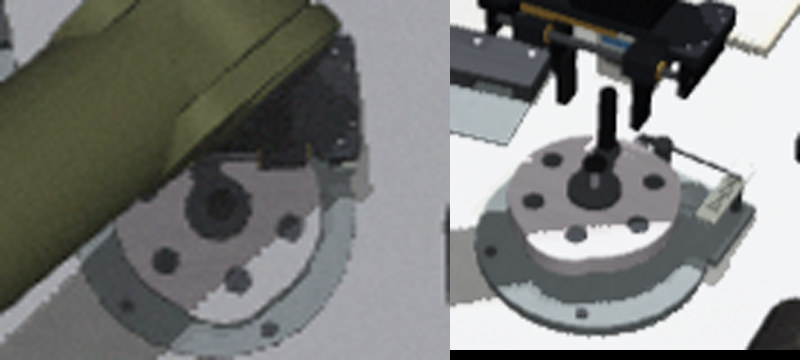

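{"op": "play_rows", "data": {
  "newtons": 20,
  "targets": [
    {"claw":0.55,"linear":[0.3,0,-0.05],"rotation":[0,0,0]},
    {"claw":0.65,"linear":[0,0,0],"rotation":[0,0,0]},
    {"claw":0.72,"linear":[0,0,0],"rotation":[0,0,0]},
    {"claw":0.78,"linear":[0,0,0],"rotation":[0,0,0]},
    {"claw":0.85,"linear":[0,0,0],"rotation":[0,0,0]},
    {"claw":0.95,"linear":[0,0,0],"rotation":[0,0,0]},
    {"claw":1,"linear":[0,0,0],"rotation":[0,0,0]},
    {"claw":1,"linear":[0,0,0],"rotation":[0,0,0]}
  ]
}}

```text
time: 5.12
position: [0.5576, -0.3947, 0.1064]
tool_rot: [-1.241, 1.217, 1.221]
ft_force: [2.3, -0.4, -3.1]
grip_width: 0.174
```

```bash
cat >> h.py <<'E'
def needle(show=None):
    S=get_image('scene')
    # sample along arcs: rectify needle plane z=.062 from scene camera, x .54-.62, y -.56--.38, 1mm/3px
    s=4;W=int(140*s);H=int(90*s)
    xs=.63-np.arange(H)/s/1e3; ys=-.40-np.arange(W)/s/1e3
    X,Y=np.meshgrid(xs,ys,indexing='ij');P=proj('scene',np.c_[X.ravel(),Y.ravel(),np.full(X.size,.062)]).reshape(H,W,2).astype('f4')
    r=cv2.remap(S,P[...,0],P[...,1],cv2.INTER_CUBIC)
    if show: cv2.imwrite(show,r)
    return r
E
python3 - <<'E'
from h import *
needle('pics/n0.png')
E
```

```text
(no output)
```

View pics/n0.png

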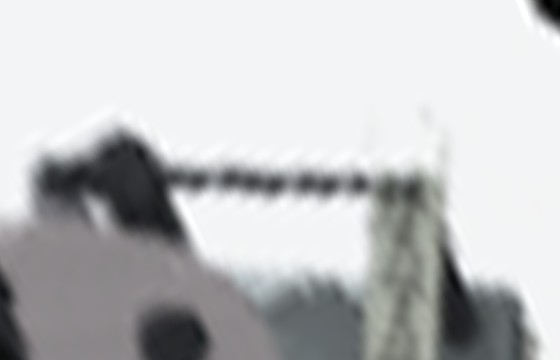

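Run:
```python
from h import *
s=get_state();print(Ro.from_rotvec(s['tool_rot']).as_matrix().round(3),s['position'],s['ft_force'])
r=needle();K=r[130:220,170:360].min(2);print([int(np.argmin(K[:,i]))+130 for i in range(0,190,20)])
```

```text
[[-0.005 -1.    -0.025]
 [-0.022 -0.025  0.999]
 [-1.     0.006 -0.022]] [ 0.55760525 -0.39465641  0.10631087] [-0.19752077 -2.10972095 -1.49981566]
[219, 180, 178, 178, 181, 184, 182, 183, 184, 184]
```

{"op": "play_rows", "data": {
  "targets": [
    {"claw":0.6,"linear":[0,0,0],"rotation":[0,0,0]},
    {"claw":0.6,"linear":[0,0.28,0],"rotation":[0,0,0]},
    {"claw":0.7,"linear":[0,0,0],"rotation":[0,0,0]}
  ]
}}

```text
time: 5.47
position: [0.5502, -0.3942, 0.1067]
tool_rot: [-1.24, 1.217, 1.223]
ft_force: [-0.2, -0.6, 1.2]
grip_width: 0.282
```

{"op": "play_rows", "data": {
  "newtons": 15,
  "targets": [
    {"claw":0.85,"linear":[0,0,0],"rotation":[0,0,0]},
    {"claw":1,"linear":[0,0,0],"rotation":[0,0,0]},
    {"claw":1,"linear":[0,0,0],"rotation":[0,0,0]},
    {"claw":1,"linear":[0,-0.07,-0.24],"rotation":[0,0,0]},
    {"claw":1,"linear":[0,-0.035,-0.25],"rotation":[0,0,0]},
    {"claw":1,"linear":[0,0,-0.25],"rotation":[0,0,0]},
    {"claw":1,"linear":[0,0.035,-0.25],"rotation":[0,0,0]},
    {"claw":1,"linear":[0,0.07,-0.24],"rotation":[0,0,0]}
  ]
}}

```text
time: 6.13
position: [0.5524, -0.4179, 0.1072]
tool_rot: [-1.232, 1.203, 1.236]
ft_force: [0.8, 4.3, 2.1]
grip_width: 0.174
```

```bash
cat > m.py <<'E'
from h import *
import sys
def line(show=None):
    r=needle(show);K=r.min(2).astype(int);pts=[]
    for c in range(190,370,4):
        col=K[120:350,c];i=int(np.argmin(col));pts.append((c,i+120,col[i]))
    return r,pts
if __name__=='__main__':
    s=get_state();p=s['position'];d=p[:2]-[.5072,-.4095]
    print('pos',p.round(4),'r',np.hypot(*d).round(4),'phi',np.degrees(np.arctan2(d[1],d[0])).round(1),s['ft_force'].round(1),s['grip_width'])
    r,pts=line(sys.argv[1] if len(sys.argv)>1 else None);print([(c,y,int(v)) for c,y,v in pts[::4]])
E
python3 m.py
```

```text
pos [ 0.5524 -0.4179  0.1072] r 0.046 phi -10.5 [0.8 4.3 2.1] 0.17371747115099406
[(190, 180, 84), (206, 179, 98), (222, 181, 87), (238, 179, 85), (254, 181, 70), (270, 185, 73), (286, 182, 122), (302, 184, 81), (318, 184, 95), (334, 184, 86), (350, 349, 95), (366, 185, 101)]
```

{"op": "play_rows", "data": {
  "targets": [
    {"claw":1,"linear":[0,0.06,-0.28],"rotation":[0,0,0]},
    {"claw":1,"linear":[0,0.09,-0.27],"rotation":[0,0,0]},
    {"claw":1,"linear":[0,0.13,-0.26],"rotation":[0,0,0]},
    {"claw":1,"linear":[0,0.16,-0.24],"rotation":[0,0,0]}
  ]
}}

```text
time: 6.52
position: [0.5402, -0.4425, 0.1071]
tool_rot: [-1.224, 1.199, 1.245]
ft_force: [-2.5, 8.3, 4.7]
grip_width: 0.181
```

```bash
python3 m.py
```

```text
pos [ 0.5402 -0.4425  0.1071] r 0.0466 phi -45.0 [-2.5  8.3  4.7] 0.18063327212395613
[(190, 321, 36), (206, 349, 27), (222, 182, 109), (238, 179, 115), (254, 182, 92), (270, 186, 90), (286, 182, 139), (302, 184, 102), (318, 185, 113), (334, 184, 103), (350, 184, 116), (366, 182, 111)]
```

{"op": "play_rows", "data": {
  "targets": [
    {"claw":1,"linear":[0,0.2,-0.19],"rotation":[0,0,0]},
    {"claw":1,"linear":[0,0.22,-0.17],"rotation":[0,0,0]},
    {"claw":1,"linear":[0,0.24,-0.13],"rotation":[0,0,0]},
    {"claw":1,"linear":[0,0.26,-0.09],"rotation":[0,0,0]},
    {"claw":1,"linear":[0,0.27,-0.05],"rotation":[0,0,0]}
  ]
}}

```text
time: 6.98
position: [0.5155, -0.455, 0.1072]
tool_rot: [-1.223, 1.184, 1.248]
ft_force: [2.6, 3.3, 0.6]
grip_width: 0.18
```

```bash
python3 m.py pics/n2.png
```

```text
pos [ 0.5155 -0.455   0.1072] r 0.0463 phi -79.7 [2.6 3.3 0.6] 0.18016359346933933
[(190, 228, 0), (206, 179, 124), (222, 181, 121), (238, 179, 105), (254, 182, 92), (270, 186, 90), (286, 182, 139), (302, 184, 97), (318, 185, 113), (334, 184, 107), (350, 185, 132), (366, 183, 125)]
```

{"op": "play_rows", "data": {
  "targets": [
    {"claw":1,"linear":[0,0.28,-0.02],"rotation":[0,0,0]},
    {"claw":1,"linear":[0,0.28,0.02],"rotation":[0,0,0]},
    {"claw":1,"linear":[0,0.27,0.06],"rotation":[0,0,0]},
    {"claw":1,"linear":[0,0.26,0.1],"rotation":[0,0,0]},
    {"claw":1,"linear":[0,0.24,0.14],"rotation":[0,0,0]},
    {"claw":1,"linear":[0,0.22,0.17],"rotation":[0,0,0]}
  ]
}}

```text
time: 7.53
position: [0.4823, -0.4476, 0.1071]
tool_rot: [-1.24, 1.18, 1.235]
ft_force: [5.6, 0.7, -2.3]
grip_width: 0.178
```

```bash
python3 m.py pics/n3.png
```

```text
pos [ 0.4823 -0.4476  0.1071] r 0.0455 phi -123.2 [ 5.6  0.7 -2.3] 0.17777032484079297
[(190, 183, 50), (206, 188, 32), (222, 182, 52), (238, 186, 31), (254, 176, 50), (270, 183, 36), (286, 120, 22), (302, 149, 6), (318, 193, 0), (334, 225, 1), (350, 120, 0), (366, 225, 60)]
```

```bash
cat > v.py <<'E'
from h import *
import sys
T=get_image('top')[175:255,245:345];S=get_image('scene')[190:280,230:350]
cv2.imwrite(sys.argv[1],np.hstack([cv2.resize(T,(375,300),interpolation=2),cv2.resize(S,(400,300),interpolation=2)]))
E
python3 v.py pics/k2.png
```

```text
(no output)
```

View pics/k2.png

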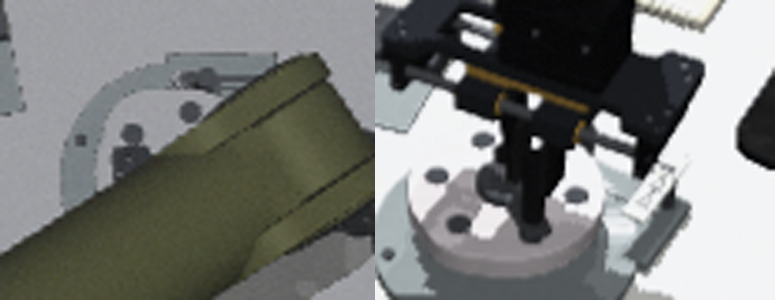

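{"op": "play_rows", "data": {
  "targets": [
    {"claw":1,"linear":[0,0.23,0.17],"rotation":[0,0,0]},
    {"claw":1,"linear":[0,0.2,0.2],"rotation":[0,0,0]},
    {"claw":1,"linear":[0,0.16,0.23],"rotation":[0,0,0]},
    {"claw":1,"linear":[0,0.12,0.25],"rotation":[0,0,0]},
    {"claw":1,"linear":[0,0,0],"rotation":[0,0,0]}
  ]
}}

```text
time: 8.1
position: [0.4668, -0.4287, 0.1071]
tool_rot: [-1.25, 1.181, 1.228]
ft_force: [0.4, 4.8, 1.2]
grip_width: 0.176
```

```bash
python3 m.py pics/n4.png; python3 v.py pics/k3.png
```

```text
pos [ 0.4668 -0.4287  0.1071] r 0.0447 phi -154.6 [0.4 4.8 1.2] 0.1758347138055168
[(190, 200, 6), (206, 210, 6), (222, 260, 5), (238, 292, 4), (254, 137, 0), (270, 224, 46), (286, 229, 113), (302, 235, 103), (318, 239, 107), (334, 246, 102), (350, 251, 92), (366, 257, 148)]
```

View pics/k3.png

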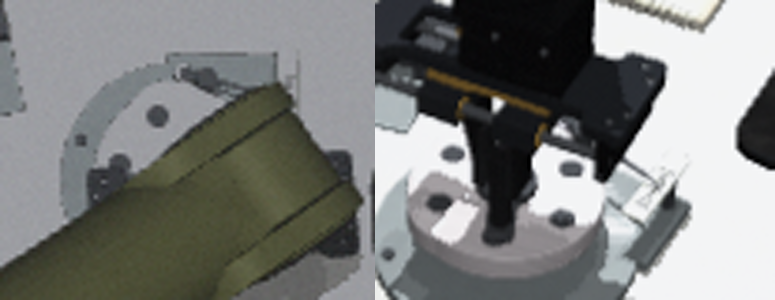

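```bash
cat > n.py <<'E'
from m import *
def read():
    a=[]
    for k in range(3):
        r,p=line();p=np.array([q for q in p if q[0]>=282 and q[0]<=362],float)
        f=cv2.fitLine(p[:,:2].astype('f4'),cv2.DIST_HUBER,0,.01,.01).ravel();y=f[3]+(f[1]/f[0])*(330-f[2])
        a.append((np.arctan(f[1]/f[0]),y))
    return np.mean(a,0)
s=get_state();d=s['position'][:2]-[.5072,-.4095]
print(s['position'].round(4),np.hypot(*d).round(4),'phi',np.degrees(np.arctan2(d[1],d[0])).round(2),s['ft_force'].round(1),'slope,y330',read().round(3))
E
python3 n.py
```

```text
[ 0.4669 -0.4288  0.1071] 0.0447 phi -154.42 [1.3 3.9 2. ] slope,y330 [  0.278 242.576]
```

{"op": "play_rows", "data": {
  "targets": [
    {"claw":1,"linear":[0,0.045,0.12],"rotation":[0,0,0]},
    {"claw":1,"linear":[0,0,0],"rotation":[0,0,0]}
  ]
}}

```text
time: 8.57
position: [0.4667, -0.4284, 0.1071]
tool_rot: [-1.253, 1.184, 1.224]
ft_force: [1.9, 5.1, 1.7]
grip_width: 0.179
```

```bash
python3 n.py
```

```text
[ 0.4667 -0.4284  0.1071] 0.0448 phi -154.96 [1.9 5.1 1.7] slope,y330 [  0.319 244.335]
```

{"op": "play_rows", "data": {
  "targets": [
    {"claw":1,"linear":[0,0.035,0.12],"rotation":[0,0,0]},
    {"claw":1,"linear":[0,0,0],"rotation":[0,0,0]}
  ]
}}

```text
time: 8.88
position: [0.4662, -0.4273, 0.1071]
tool_rot: [-1.256, 1.186, 1.22]
ft_force: [1.9, 5.1, 0.0]
grip_width: 0.178
```

```bash
python3 n.py
```

```text
[ 0.4662 -0.4273  0.1071] 0.0447 phi -156.54 [1.9 5.1 0. ] slope,y330 [  0.314 248.445]
```

{"op": "play_rows", "data": {
  "targets": [
    {"claw":1,"linear":[0,0.05,0.16],"rotation":[0,0,0]},
    {"claw":1,"linear":[0,0,0],"rotation":[0,0,0]}
  ]
}}

```text
time: 9.2
position: [0.4652, -0.4248, 0.1072]
tool_rot: [-1.259, 1.187, 1.217]
ft_force: [1.3, 4.6, 1.0]
grip_width: 0.18
```

```bash
python3 n.py
```

```text
[ 0.4652 -0.4248  0.1072] 0.0447 phi -160.01 [1.3 4.6 1. ] slope,y330 [  0.367 255.305]
```

{"op": "play_rows", "data": {
  "targets": [
    {"claw":1,"linear":[0,0.05,0.18],"rotation":[0,0,0]},
    {"claw":1,"linear":[0,0,0],"rotation":[0,0,0]}
  ]
}}

```text
time: 9.52
position: [0.4644, -0.4219, 0.1072]
tool_rot: [-1.262, 1.189, 1.214]
ft_force: [1.5, 5.9, 0.5]
grip_width: 0.173
```

```bash
python3 n.py
```

```text
[ 0.4644 -0.4219  0.1072] 0.0446 phi -163.9 [1.5 5.9 0.5] slope,y330 [  0.429 261.273]
```

{"op": "play_rows", "data": {
  "targets": [
    {"claw":1,"linear":[0,0.04,0.18],"rotation":[0,0,0]},
    {"claw":1,"linear":[0,0,0],"rotation":[0,0,0]}
  ]
}}

```text
time: 9.83
position: [0.4637, -0.4193, 0.1072]
tool_rot: [-1.265, 1.191, 1.211]
ft_force: [1.6, 6.0, 0.8]
grip_width: 0.181
```

```bash
python3 n.py
```

```text
[ 0.4637 -0.4193  0.1072] 0.0445 phi -167.31 [1.6 6.  0.8] slope,y330 [  0.424 262.346]
```

{"op": "play_rows", "data": {
  "targets": [
    {"claw":1,"linear":[0,0.02,0.18],"rotation":[0,0,0]},
    {"claw":1,"linear":[0,0,0],"rotation":[0,0,0]}
  ]
}}

```text
time: 10.15
position: [0.4633, -0.4169, 0.1072]
tool_rot: [-1.268, 1.194, 1.207]
ft_force: [2.6, 5.6, 0.3]
grip_width: 0.178
```

```bash
python3 n.py
```

```text
[ 0.4633 -0.4169  0.1072] 0.0445 phi -170.46 [2.6 5.6 0.3] slope,y330 [  0.426 260.804]
```

{"op": "play_rows", "data": {
  "targets": [
    {"claw":1,"linear":[0,0.02,0.18],"rotation":[0,0,0]},
    {"claw":1,"linear":[0,0,0],"rotation":[0,0,0]}
  ]
}}

```text
time: 10.47
position: [0.4631, -0.4143, 0.1072]
tool_rot: [-1.271, 1.196, 1.204]
ft_force: [2.7, 6.2, -0.5]
grip_width: 0.179
```

```bash
python3 n.py
```

```text
[ 0.4631 -0.4143  0.1072] 0.0444 phi -173.76 [ 2.7  6.2 -0.5] slope,y330 [  0.374 255.012]
```

{"op": "play_rows", "data": {
  "targets": [
    {"claw":1,"linear":[0,-0.02,-0.2],"rotation":[0,0,0]},
    {"claw":1,"linear":[0,0,0],"rotation":[0,0,0]}
  ]
}}

```text
time: 10.78
position: [0.4636, -0.4186, 0.1073]
tool_rot: [-1.27, 1.195, 1.206]
ft_force: [5.1, -3.0, -4.1]
grip_width: 0.179
```

```bash
python3 n.py
```

```text
[ 0.4636 -0.4186  0.1073] 0.0446 phi -168.25 [ 5.1 -3.  -4.1] slope,y330 [  0.416 262.117]
```

{"op": "play_rows", "data": {
  "targets": [
    {"claw":1,"linear":[0,-0.02,-0.16],"rotation":[0,0,0]},
    {"claw":1,"linear":[0,0,0],"rotation":[0,0,0]}
  ]
}}

```text
time: 11.1
position: [0.4642, -0.4216, 0.1073]
tool_rot: [-1.268, 1.194, 1.208]
ft_force: [5.9, -2.5, -4.3]
grip_width: 0.179
```

```bash
python3 n.py
```

```text
[ 0.4642 -0.4216  0.1073] 0.0447 phi -164.26 [ 5.9 -2.5 -4.3] slope,y330 [  0.434 261.093]
```

{"op": "play_rows", "data": {
  "targets": [
    {"claw":1,"linear":[0,0.02,0.1],"rotation":[0,0,0]},
    {"claw":1,"linear":[0,0,0],"rotation":[0,0,0]}
  ]
}}

```text
time: 11.42
position: [0.464, -0.4207, 0.1073]
tool_rot: [-1.271, 1.196, 1.204]
ft_force: [2.6, 2.4, -2.4]
grip_width: 0.179
```

```bash
python3 n.py
```

```text
[ 0.464  -0.4207  0.1073] 0.0446 phi -165.46 [ 2.6  2.4 -2.4] slope,y330 [  0.419 262.258]
```

{"op": "play_rows", "data": {
  "targets": [
    {"claw":0.75,"linear":[0,0,0],"rotation":[0,0,0]},
    {"claw":0.6,"linear":[0,0,0],"rotation":[0,0,0]},
    {"claw":0.6,"linear":[0,0,0],"rotation":[0,0,0]}
  ]
}}

```text
time: 11.82
position: [0.4605, -0.423, 0.1081]
tool_rot: [-1.269, 1.202, 1.206]
ft_force: [0.6, -0.1, 1.1]
grip_width: 0.317
```

```bash
python3 n.py
```

```text
[ 0.4605 -0.423   0.1081] 0.0486 phi -163.84 [ 0.6 -0.1  1.1] slope,y330 [  0.417 262.276]
```

{"op": "play_rows", "data": {
  "targets": [
    {"claw":0.5,"linear":[-0.3,0,0],"rotation":[0,0,0]},
    {"claw":0.5,"linear":[-0.8,0,0],"rotation":[0,0,0]},
    {"claw":0.5,"linear":[-0.8,0,0],"rotation":[0,0,0]},
    {"claw":0.5,"linear":[-0.6,0,0],"rotation":[0,0,0]},
    {"claw":1,"linear":[0,0,0],"rotation":[0,0,0]},
    {"claw":1,"linear":[0,0,0],"rotation":[0,0,0]},
    {"claw":1,"linear":[0,0,0],"rotation":[0,0,0]},
    {"claw":1,"linear":[0,0,0],"rotation":[0,0,0]},
    {"claw":1,"linear":[0,0,0],"rotation":[0,0,0]}
  ]
}}

```text
time: 12.72
position: [0.4563, -0.4216, 0.1729]
tool_rot: [-1.265, 1.205, 1.206]
ft_force: [0.4, -0.2, -0.5]
grip_width: 0.206
```

```bash
python3 n.py; python3 v.py pics/k4.png; python3 -c "
from h import *
print(Ro.from_rotvec(get_state()['tool_rot']).as_matrix().round(3))"
```

```text
[ 0.4563 -0.4216  0.1729] 0.0523 phi -166.66 [ 0.4 -0.2 -0.5] slope,y330 [  0.418 262.244]
[[ 0.017 -0.999 -0.033]
 [-0.032 -0.033  0.999]
 [-0.999 -0.015 -0.033]]
```

View pics/k4.png

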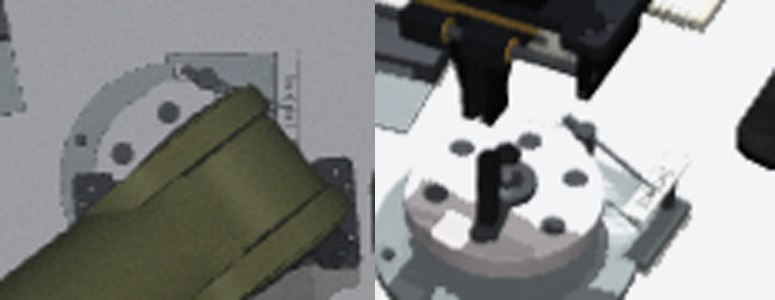

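{"op": "play_rows", "data": {
  "targets": [
    {"claw":1,"linear":[0,-0.66,0.155],"rotation":[0,-0.021,0.0095]},
    {"claw":1,"linear":[0,-0.66,0.155],"rotation":[0,0,0]},
    {"claw":1,"linear":[0,-0.66,0.155],"rotation":[0,0,0]},
    {"claw":1,"linear":[0,0,0],"rotation":[0,0,0]},
    {"claw":1,"linear":[0.5,0,0],"rotation":[0,0,0]}
  ]
}}

```text
time: 13.38
position: [0.5085, -0.4092, 0.1618]
tool_rot: [-1.235, 1.194, 1.23]
ft_force: [-0.3, -0.5, 0.4]
grip_width: 0.002
```

{"op": "play_rows", "data": {
  "targets": [
    {"claw":1,"linear":[0.8,0,0],"rotation":[0,0,0]},
    {"claw":1,"linear":[0.8,0,0],"rotation":[0,0,0]},
    {"claw":1,"linear":[0.7,0,0],"rotation":[0,0,0]},
    {"claw":1,"linear":[0,0,0],"rotation":[0,0,0]}
  ]
}}

```text
time: 13.72
position: [0.5057, -0.4082, 0.0977]
tool_rot: [-1.234, 1.196, 1.233]
ft_force: [0.1, 1.3, -0.4]
grip_width: 0.002
```

{"op": "play_rows", "data": {
  "targets": [
    {"claw":1,"linear":[0.25,0,0],"rotation":[0,0,0]},
    {"claw":1,"linear":[0.25,0,0],"rotation":[0,0,0]},
    {"claw":1,"linear":[0.25,0,0],"rotation":[0,0,0]},
    {"claw":1,"linear":[0.25,0,0],"rotation":[0,0,0]}
  ]
}}

```text
time: 14.05
position: [0.5054, -0.409, 0.0741]
tool_rot: [-1.235, 1.195, 1.229]
ft_force: [-2.9, 3.3, 30.9]
grip_width: 0.005
```

{"op": "play_rows", "data": {
  "targets": [
    {"claw":1,"linear":[0,0,0],"rotation":[0,0,0]},
    {"claw":1,"linear":[0,0,0],"rotation":[0,0,0]},
    {"claw":1,"linear":[-0.4,0,0],"rotation":[0,0,0]},
    {"claw":1,"linear":[-1,0,0],"rotation":[0,0,0]},
    {"claw":1,"linear":[-1,0,0],"rotation":[0,0,0]},
    {"claw":1,"linear":[-1,0,0],"rotation":[0,0,0]},
    {"claw":1,"linear":[-1,0,0.5],"rotation":[0,0,0]},
    {"claw":0.6,"linear":[0,0,1],"rotation":[0,0,0]},
    {"claw":0.5,"linear":[0,0.2,1],"rotation":[0,0,0]},
    {"claw":0.5,"linear":[0,0.3,1],"rotation":[0,0,0]}
  ]
}}

```text
time: 14.88
position: [0.4873, -0.3291, 0.1917]
tool_rot: [-1.234, 1.209, 1.214]
ft_force: [-0.3, 0.5, 0.3]
grip_width: 0.151
```

```bash
cat > lf.py <<'E'
from h import *
# leaf grip blocks from 'scene' and 'top'
def top():
    im=get_image('top');g=cv2.cvtColor(im,cv2.COLOR_BGR2GRAY);sub=np.zeros_like(g);sub[185:275,140:262]=1
    bl,l=blobs((g<70)&(sub>0))
    for i,a,c in bl:
        ys,xs=np.where(l==i);p=ray('top',np.c_[xs,ys],.034)[:,:2];mu=p.mean(0);w,v=np.linalg.eigh(np.cov((p-mu).T))
        d=v[:,1]*np.sign(v[0,1]);print('dark',a,c.round(1),mu.round(4),'yaw',np.arctan2(d[1],d[0]).round(3),np.sqrt(w*12).round(3))
    return im
if __name__=='__main__':
    import sys
    im=top();s=get_state();R=Ro.from_rotvec(s['tool_rot']).as_matrix();print(s['position'].round(4),R.round(3).tolist())
    if len(sys.argv)>1:
        S=get_image('scene');cv2.imwrite(sys.argv[1],np.hstack([cv2.resize(im[175:275,140:260],(400,333),interpolation=2),cv2.resize(S[180:280,115:235],(400,333),interpolation=2)]))
E
python3 lf.py; python3 v.py pics/k5.png; python3 n.py
```

```text
dark 116 [212.  191.4] [ 0.6093 -0.1635] yaw -1.395 [0.011 0.197]
dark 724 [210.4 242.5] [ 0.4518 -0.1565] yaw -0.807 [0.036 0.284]
dark 513 [242.6 257.2] [ 0.4042 -0.2533] yaw -0.764 [0.036 0.142]
dark 90 [160.8 241.9] [ 0.4579 -0.0045] yaw -0.062 [0.019 0.045]
[ 0.4867 -0.3232  0.1908] [[0.001, -1.0, -0.022], [-0.007, -0.022, 1.0], [-1.0, -0.001, -0.007]]
[ 0.4876 -0.3267  0.1909] 0.0851 phi 103.32 [ 0.3 -1.1  0.2] slope,y330 [  0.417 262.214]
```

View pics/k5.png

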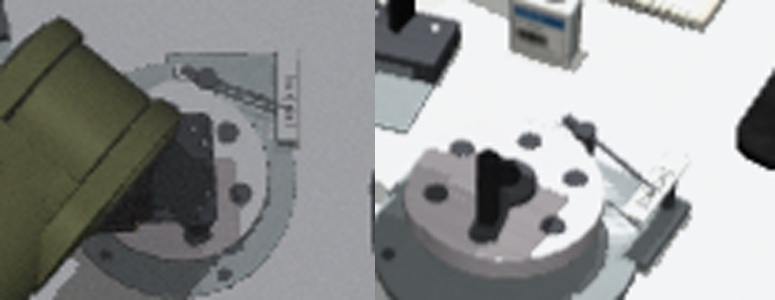

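Run:
```python
from h import *
f=lambda u,v:[145+u/4,140+v/4]
ends={'A':(74,298),'B':(186,320),'C':(318,337)};mid={'A':[.458,-.002],'B':[.4375,-.1105],'C':[.422,-.2143]}
for n in('scene','top'):
    g=cv2.cvtColor(cv2.imread(f'pics/{n}0.png'),cv2.COLOR_BGR2GRAY)
    bl,l=blobs(g<75)
    for k,m in mid.items():
        e=ray('top',[f(*ends[k])],.005)[0];v=e[:2]-m;yaw=np.arctan2(v[1],v[0])
        if n=='scene':print(k,'end dist',np.hypot(*v).round(4),'yaw',yaw.round(3))
        y=yaw if k=='A' else .21
        c,s=np.cos(y),np.sin(y);B=np.array([[a*.022,b*.007,h] for a in(-1,1) for b in(-1,1) for h in(0,.034)])
        W=np.c_[m[0]+c*B[:,0]-s*B[:,1],m[1]+s*B[:,0]+c*B[:,1],B[:,2]];P=proj(n,W)
        ctr=P.mean(0);i=min(bl,key=lambda b:np.hypot(*(b[2]-ctr)))[0];ys,xs=np.where(l==i)
        hull=cv2.convexHull(P.astype('f4'));M=cv2.moments(hull)
        print(n,k,'pred',P.min(0).round(1),P.max(0).round(1),'cen',np.round([M['m10']/M['m00'],M['m01']/M['m00']],1),'obs',xs.min(),ys.min(),xs.max(),ys.max(),'cen',xs.mean().round(1),ys.mean().round(1))
```

```text
A end dist 0.0872 yaw -0.053
scene A pred [120.2 204.5] [138.3 224.6] cen [129.3 214.5] obs 122 206 137 222 cen 129.4 213.9
B end dist 0.0889 yaw 0.179
scene B pred [146.9 221.9] [162.2 243.7] cen [154.6 232.8] obs 148 223 161 242 cen 154.6 232.1
C end dist 0.088 yaw 0.187
scene C pred [175.1 239.5] [189.8 262.7] cen [182.5 251.1] obs 177 240 189 260 cen 182.8 250.2
top A pred [157.3 234.6] [164.9 249.6] cen [161.1 242.1] obs 158 235 164 249 cen 160.8 241.8
top B pred [191.7 240. ] [200.8 255.5] cen [196.2 247.8] obs 192 241 199 255 cen 195.9 247.6
top C pred [225.8 244.1] [234.2 259.5] cen [230.  251.8] obs 226 245 233 258 cen 229.7 251.5
```

{"op": "play_rows", "data": {
  "targets": [
    {"claw":0.4,"linear":[0,0.52,0.9],"rotation":[0,0,0]},
    {"claw":0.4,"linear":[0,0.52,0.9],"rotation":[0,0,0]},
    {"claw":0.4,"linear":[0,0.52,0.9],"rotation":[0,0,0]},
    {"claw":0.4,"linear":[0,0.5,0.8],"rotation":[0,0,0]},
    {"claw":0.4,"linear":[0.8,0.4,0.7],"rotation":[-0.06,0,0]},
    {"claw":0.4,"linear":[0.8,0,0],"rotation":[-0.06,0,0]},
    {"claw":0.4,"linear":[0.8,0,0],"rotation":[0,0,0]},
    {"claw":0.4,"linear":[0,0,0],"rotation":[0,0,0]}
  ]
}}

```text
time: 15.85
position: [0.4202, -0.2372, 0.1273]
tool_rot: [-1.37, 1.132, 1.342]
ft_force: [-0.6, 0.0, 0.2]
grip_width: 0.601
```

```bash
cat > go.py <<'E'
from h import *
import sys
# go.py x y z yaw : offset to target in tool units
x,y,z,w=map(float,sys.argv[1:5]);s=get_state();R=Ro.from_rotvec(s['tool_rot']).as_matrix()
d=R.T@(np.array([x,y,z])-s['position'])/.025
T=np.c_[[0,0,-1],[-np.cos(w),-np.sin(w),0],[-np.sin(w),np.cos(w),0]]
r=Ro.from_matrix(R.T@T).as_rotvec()/(np.pi/2)
print('pos',s['position'].round(4),'shift',d.round(2),'turn',r.round(4),'w',s['grip_width'].round(3),'F',s['ft_force'].round(1))
E
python3 go.py .422 -.2143 .012 .195
python3 - <<'E'
from h import *
S=get_image('scene');cv2.imwrite('pics/s5.png',cv2.resize(S[170:290,110:270],(640,480),interpolation=2))
E
```

```text
Traceback (most recent call last):
  File "go.py", line 8, in <module>
    print('pos',s['position'].round(4),'shift',d.round(2),'turn',r.round(4),'w',s['grip_width'].round(3),'F',s['ft_force'].round(1))
                                                                                ^^^^^^^^^^^^^^^^^^^^^
AttributeError: 'float' object has no attribute 'round'
```

View pics/s5.png

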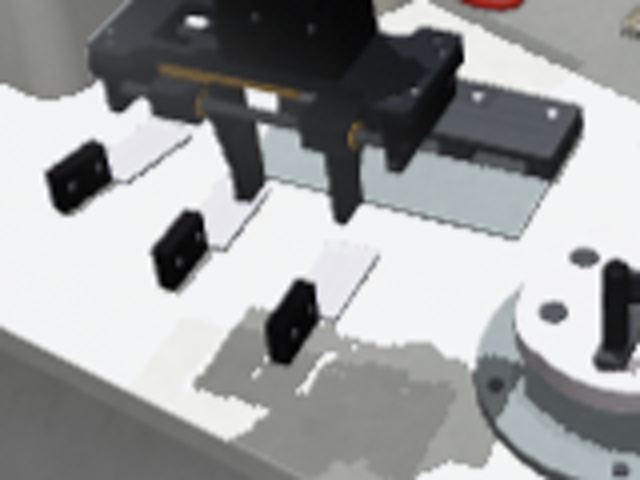

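```bash
sed -i "s/s\['grip_width'\].round(3)/round(s['grip_width'],3)/" go.py; python3 go.py .422 -.2143 .012 .195
```

```text
pos [ 0.4212 -0.2383  0.129 ] shift [ 4.65 -0.24  1.06] turn [-0.0004 -0.0172 -0.0026] w 0.599 F [-0.3 -0.   1.2]
```

{"op": "play_rows", "data": {
  "newtons": 35,
  "targets": [
    {"claw":0.4,"linear":[0.3,-0.12,0.53],"rotation":[0,-0.017,-0.003]},
    {"claw":0.4,"linear":[0.5,-0.12,0.53],"rotation":[0,0,0]},
    {"claw":0.4,"linear":[0.9,0,0],"rotation":[0,0,0]},
    {"claw":0.4,"linear":[0,0,0],"rotation":[0,0,0]}
  ]
}}

```text
time: 16.23
position: [0.4256, -0.2179, 0.0905]
tool_rot: [-1.35, 1.117, 1.335]
ft_force: [-1.4, 1.1, 0.9]
grip_width: 0.598
```

```bash
python3 go.py .422 -.2143 .012 .195
```

```text
pos [ 0.4256 -0.2179  0.0905] shift [3.14 0.13 0.19] turn [-0.0077 -0.0043  0.0036] w 0.598 F [-1.4  1.1  0.9]
```

{"op": "play_rows", "data": {
  "targets": [
    {"claw":0.4,"linear":[0.4,0.13,0.19],"rotation":[0,-0.004,0.003]},
    {"claw":0.4,"linear":[0.8,0,0],"rotation":[0,0,0]},
    {"claw":0.4,"linear":[0.8,0,0],"rotation":[0,0,0]},
    {"claw":0.4,"linear":[0.8,0,0],"rotation":[0,0,0]},
    {"claw":0.4,"linear":[0.3,0,0],"rotation":[0,0,0]},
    {"claw":0.4,"linear":[0,0,0],"rotation":[0,0,0]}
  ]
}}

```text
time: 16.73
position: [0.4274, -0.2201, 0.0171]
tool_rot: [-1.346, 1.119, 1.328]
ft_force: [-0.1, 0.1, 1.0]
grip_width: 0.604
```

```bash
python3 go.py .422 -.2143 .012 .195
```

```text
pos [ 0.4274 -0.2201  0.0171] shift [0.2  0.17 0.27] turn [-0.0123 -0.0041  0.0052] w 0.604 F [-0.1  0.1  1. ]
```

{"op": "play_rows", "data": {
  "targets": [
    {"claw":0.4,"linear":[0.15,0.17,0.27],"rotation":[0,-0.004,0.005]},
    {"claw":0.7,"linear":[0,0,0],"rotation":[0,0,0]},
    {"claw":1,"linear":[0,0,0],"rotation":[0,0,0]},
    {"claw":1,"linear":[0,0,0],"rotation":[0,0,0]},
    {"claw":1,"linear":[0,0,0],"rotation":[0,0,0]},
    {"claw":1,"linear":[0,0,0],"rotation":[0,0,0]},
    {"claw":1,"linear":[-0.4,0,0],"rotation":[0,0,0]},
    {"claw":1,"linear":[0,0,0],"rotation":[0,0,0]}
  ]
}}

```text
time: 17.4
position: [0.425, -0.2153, 0.029]
tool_rot: [-1.34, 1.117, 1.331]
ft_force: [-1.3, 0.9, 14.1]
grip_width: 0.155
```

```bash
python3 go.py .422 -.2143 .012 .183
python3 - <<'E'
from h import *
S=get_image('scene');cv2.imwrite('pics/s6.png',cv2.resize(S[190:280,140:260],(640,480),interpolation=2))
E
```

```text
pos [ 0.425  -0.2153  0.029 ] shift [0.68 0.12 0.06] turn [-0.0056 -0.0008  0.0041] w 0.155 F [-1.3  0.9 14.1]
```

View pics/s6.png

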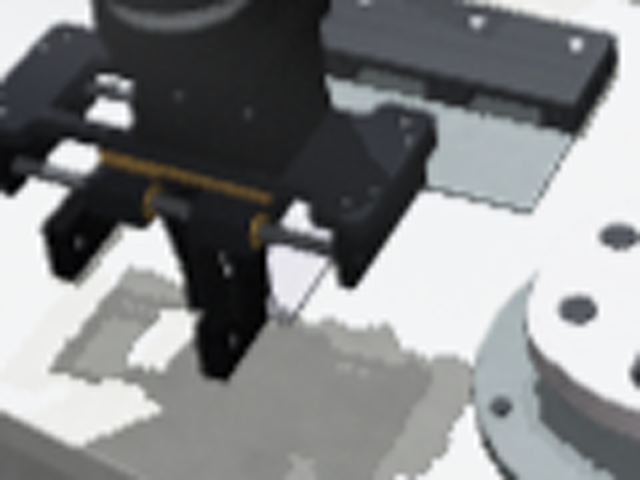

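{"op": "play_rows", "data": {
  "targets": [
    {"claw":1,"linear":[0,0,0],"rotation":[0,0,0]}
  ]
}}

```text
time: 17.53
position: [0.4256, -0.2155, 0.0299]
tool_rot: [-1.341, 1.116, 1.331]
ft_force: [-0.3, -0.5, -1.2]
grip_width: 0.155
```

```bash
python3 go.py .422 -.2143 .012 .183
python3 - <<'E'
from h import *
S=cv2.cvtColor(get_image('scene'),cv2.COLOR_BGR2GRAY);
for z in(0,.008,.016):
  c,s=np.cos(.19),np.sin(.19);print(z,proj('scene',[[.422-c*.022+s*.007,-.2153-s*.022-c*.007,z],[.422+.088*c+.018*s,-.2153+.088*s-.018*c,z]]).round(1))
print(cv2.imread('pics/s6.png') is not None)
print(S[245:266,182]); print(S[250:266,179])
E
```

```text
pos [ 0.4256 -0.2155  0.0299] shift [0.71 0.14 0.07] turn [-0.0051 -0.0007  0.0048] w 0.155 F [-0.3 -0.5 -1.2]
0 [[182.  262.9]
 [205.4 234.9]]
0.008 [[181.7 260.6]
 [205.2 232.7]]
0.016 [[181.3 258.3]
 [205.  230.4]]
True
[ 12  13  12  13  12  10   8   7   6   8   7   7   8   7   7  25 111 138
 139 141 141]
[ 12  12  10   9  10  10   9   9   9   8  86 129 140 141 140 140]
```

{"op": "play_rows", "data": {
  "targets": [
    {"claw":1,"linear":[0.4,0,0],"rotation":[0,0,0]},
    {"claw":1,"linear":[0,0,0],"rotation":[0,0,0]},
    {"claw":0.75,"linear":[0,0,0],"rotation":[0,0,0]},
    {"claw":0.7,"linear":[0,0,0],"rotation":[0,0,0]}
  ]
}}

```text
time: 17.92
position: [0.4294, -0.2151, 0.0236]
tool_rot: [-1.343, 1.109, 1.328]
ft_force: [-0.6, -0.5, 0.1]
grip_width: 0.235
```

```bash
python3 go.py .424 -.2153 .012 .183
```

```text
pos [ 0.4294 -0.2151  0.0236] shift [0.46 0.22 0.03] turn [-0.0042  0.0007  0.0089] w 0.235 F [-0.6 -0.5  0.1]
```

{"op": "play_rows", "data": {
  "targets": [
    {"claw":0.7,"linear":[0.46,0.22,0],"rotation":[0,0,0.008]},
    {"claw":0.7,"linear":[0,0,0],"rotation":[0,0,0]}
  ]
}}

```text
time: 18.08
position: [0.4236, -0.2157, 0.0109]
tool_rot: [-1.338, 1.119, 1.339]
ft_force: [-0.8, 0.5, -0.1]
grip_width: 0.285
```

{"op": "play_rows", "data": {
  "targets": [
    {"claw":1,"linear":[0,0,0],"rotation":[0,0,0]},
    {"claw":1,"linear":[0,0,0],"rotation":[0,0,0]},
    {"claw":1,"linear":[0,0,0],"rotation":[0,0,0]}
  ]
}}

```text
time: 18.33
position: [0.4217, -0.2158, 0.0091]
tool_rot: [-1.335, 1.122, 1.341]
ft_force: [-0.6, 0.5, 6.4]
grip_width: 0.158
```

{"op": "play_rows", "data": {
  "targets": [
    {"claw":1,"linear":[-0.6,0,0],"rotation":[0,0,0]},
    {"claw":1,"linear":[0,0,0],"rotation":[0,0,0]}
  ]
}}

```text
time: 18.5
position: [0.4209, -0.2159, 0.0237]
tool_rot: [-1.334, 1.124, 1.342]
ft_force: [1.1, -0.7, -1.5]
grip_width: 0.157
```

```bash
python3 go.py .5203 -.2541 .022 .183
```

```text
pos [ 0.4209 -0.2159  0.0237] shift [ 0.04 -3.65 -2.2 ] turn [-0.0046  0.0009 -0.0035] w 0.157 F [ 1.1 -0.7 -1.5]
```

{"op": "play_rows", "data": {
  "targets": [
    {"claw":1,"linear":[0,-0.5,-0.5],"rotation":[-0.004,0,-0.003]},
    {"claw":1,"linear":[0,-0.6,-0.5],"rotation":[0,0,0]},
    {"claw":1,"linear":[0,-0.6,-0.5],"rotation":[0,0,0]},
    {"claw":1,"linear":[0,-0.6,-0.4],"rotation":[0,0,0]},
    {"claw":1,"linear":[0,-0.6,-0.3],"rotation":[0,0,0]},
    {"claw":1,"linear":[0,-0.5,0],"rotation":[0,0,0]},
    {"claw":1,"linear":[0,0,0],"rotation":[0,0,0]}
  ]
}}

```text
time: 19.08
position: [0.517, -0.2531, 0.0187]
tool_rot: [-1.339, 1.111, 1.349]
ft_force: [0.7, 0.2, 0.2]
grip_width: 0.156
```

```bash
python3 go.py .5203 -.2541 .0155 .183
```

```text
pos [ 0.517  -0.2531  0.0187] shift [ 0.13 -0.12 -0.06] turn [ 0.0017  0.0045 -0.0002] w 0.156 F [0.7 0.2 0.2]
```

Run:
```python
from h import *
S=get_image('scene')[180:250,180:270];T=get_image('top')[160:260,170:270]
cv2.imwrite('pics/s7.png',np.hstack([cv2.resize(S,(450,350),interpolation=2),cv2.resize(T,(350,350),interpolation=2)]))
x=np.array([.983,.182]);y=np.array([-.182,.983]);O=np.array([.639,-.165])
for n,o,k in(('scene',(180,180),5),('top',(170,160),3.5)):
  P=[[*(O+a*x+b*y),.004] for a,b in((-.03,-.087),(-.03,-.045),(-.045,-.084),(-.045,-.048))]
  print(n,((proj(n,P)-o)*k).round(0).tolist())
```

```text
scene [[306.0, 173.0], [236.0, 157.0], [291.0, 189.0], [231.0, 174.0]]
top [[252.0, 94.0], [207.0, 104.0], [253.0, 111.0], [214.0, 119.0]]
```

View pics/s7.png

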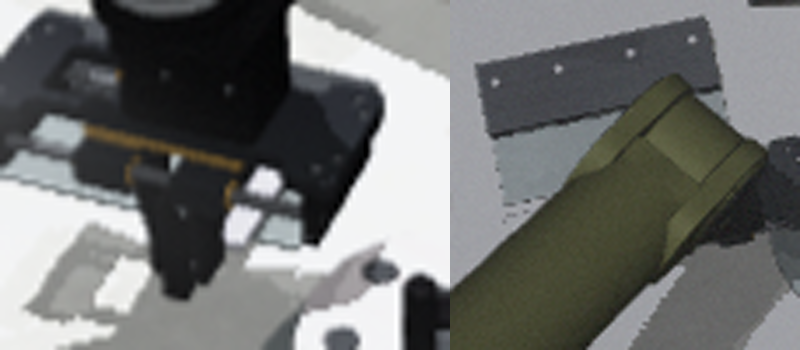

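{"op": "play_rows", "data": {
  "targets": [
    {"claw":1,"linear":[0.12,-0.3,-0.06],"rotation":[0,0.004,0]},
    {"claw":1,"linear":[0,-0.3,0],"rotation":[0,0,0]},
    {"claw":1,"linear":[0,-0.3,0],"rotation":[0,0,0]},
    {"claw":1,"linear":[0,0,0],"rotation":[0,0,0]}
  ]
}}

```text
time: 19.52
position: [0.5349, -0.2504, 0.0144]
tool_rot: [-1.337, 1.119, 1.347]
ft_force: [0.3, -0.1, -0.5]
grip_width: 0.154
```

```bash
python3 go.py .591 -.241 .0155 .183
```

```text
pos [ 0.5349 -0.2504  0.0144] shift [-0.05 -2.28 -0.04] turn [-0.0008  0.0023 -0.0026] w 0.154 F [ 0.3 -0.1 -0.5]
```

{"op": "play_rows", "data": {
  "targets": [
    {"claw":1,"linear":[-0.06,-0.3,-0.04],"rotation":[0,0,-0.002]},
    {"claw":1,"linear":[0,-0.3,0],"rotation":[0,0,0]},
    {"claw":1,"linear":[0,-0.3,0],"rotation":[0,0,0]},
    {"claw":1,"linear":[0,-0.3,0],"rotation":[0,0,0]},
    {"claw":1,"linear":[0,0,0],"rotation":[0,0,0]}
  ]
}}

```text
time: 19.93
position: [0.5683, -0.2447, 0.0164]
tool_rot: [-1.34, 1.114, 1.344]
ft_force: [0.6, 1.6, -1.3]
grip_width: 0.16
```

```bash
python3 go.py .591 -.241 .0155 .183
```

```text
pos [ 0.5683 -0.2447  0.0164] shift [ 0.03 -0.92 -0.02] turn [-0.0002  0.0025  0.0004] w 0.16 F [ 0.6  1.6 -1.3]
```

{"op": "play_rows", "data": {
  "targets": [
    {"claw":1,"linear":[0,-0.3,0],"rotation":[0,0.002,0]},
    {"claw":1,"linear":[0,-0.3,0],"rotation":[0,0,0]},
    {"claw":1,"linear":[0.1,-0.3,0],"rotation":[0,0,0]},
    {"claw":1,"linear":[0.1,0,0],"rotation":[0,0,0]}
  ]
}}

```text
time: 20.27
position: [0.5933, -0.2404, 0.013]
tool_rot: [-1.343, 1.115, 1.343]
ft_force: [-7.4, 5.5, 24.3]
grip_width: 0.154
```

```bash
python3 go.py .591 -.241 .0135 .183
```

```text
pos [ 0.5933 -0.2404  0.013 ] shift [-0.02  0.09 -0.01] turn [0.0001 0.0006 0.0007] w 0.154 F [-7.4  5.5 24.3]
```

{"op": "play_rows", "data": {
  "targets": [
    {"claw":1,"linear":[-0.02,0,0],"rotation":[0,0,0]},
    {"claw":0.75,"linear":[0,0,0],"rotation":[0,0,0]},
    {"claw":0.7,"linear":[0,0,0],"rotation":[0,0,0]},
    {"claw":0.7,"linear":[-0.3,0,0],"rotation":[0,0,0]},
    {"claw":0.7,"linear":[-0.8,0,0],"rotation":[0,0,0]},
    {"claw":0.6,"linear":[-1,0,0],"rotation":[0,0,0]},
    {"claw":0.5,"linear":[-1,0.5,0.5],"rotation":[0,0,0]},
    {"claw":0.5,"linear":[0,0.8,0.6],"rotation":[0,0,0]},
    {"claw":0.5,"linear":[0,1,0.6],"rotation":[0,0,0]},
    {"claw":0.5,"linear":[0,1,0.6],"rotation":[0,0,0]}
  ]
}}

```text
time: 21.1
position: [0.5047, -0.2009, 0.0956]
tool_rot: [-1.348, 1.119, 1.338]
ft_force: [-0.2, -0.6, 0.2]
grip_width: 0.486
```

```bash
cat > chk.py <<'E'
from h import *
import sys
S=get_image('scene');g=cv2.cvtColor(S,cv2.COLOR_BGR2GRAY)
def box(n,m,y,z=0):
    c,s=np.cos(y),np.sin(y);B=np.array([[a*.022,b*.007,h+z] for a in(-1,1) for b in(-1,1) for h in(0,.034)])
    W=np.c_[m[0]+c*B[:,0]-s*B[:,1],m[1]+s*B[:,0]+c*B[:,1],B[:,2]];return proj(n,W)
bl,l=blobs(g<75)
for nm,m,y,z in(('A',(.458,-.002),-.05,0),('B',(.4375,-.1105),.19,0),('C',(.422,-.2143),.19,0),('s0',(.591,-.241),.183,.004),('s1',(.579,-.176),.183,.004),('s2',(.567,-.111),.183,.004)):
    P=box('scene',m,y,z);c=P.mean(0);i=min(bl,key=lambda b:np.hypot(*(b[2]-c)));ys,xs=np.where(l==i[0])
    print(nm,'pred',P.min(0).round(1),P.max(0).round(1),'obs',(xs.min(),ys.min(),xs.max(),ys.max()),'cen',c.round(1),i[2].round(1),i[1])
E
python3 chk.py; python3 go.py .4375 -.1105 .1 .19
python3 - <<'E'
from h import *
S=get_image('scene');cv2.imwrite('pics/s8.png',cv2.resize(S[170:280,110:270],(800,550),interpolation=2))
E
```

```text
A pred [120.2 204.5] [138.2 224.6] obs (np.int64(122), np.int64(206), np.int64(137), np.int64(222)) cen [129.3 214.5] [129.5 213.9] 176
B pred [146.8 221.9] [162.3 243.7] obs (np.int64(148), np.int64(223), np.int64(161), np.int64(242)) cen [154.6 232.8] [154.7 232.2] 172
C pred [175.  239.5] [189.9 262.7] obs (np.int64(148), np.int64(223), np.int64(161), np.int64(242)) cen [182.5 251.1] [154.7 232.2] 172
s0 pred [223.6 204.9] [235.3 225.5] obs (np.int64(259), np.int64(235), np.int64(273), np.int64(261)) cen [229.5 215.2] [265.1 247.3] 223
s1 pred [201.1 199.7] [213.5 219.9] obs (np.int64(148), np.int64(223), np.int64(161), np.int64(242)) cen [207.4 209.8] [154.7 232.2] 172
s2 pred [179.3 194.7] [192.4 214.5] obs (np.int64(148), np.int64(223), np.int64(161), np.int64(242)) cen [185.9 204.6] [154.7 232.2] 172
pos [ 0.4979 -0.1987  0.0939] shift [-0.23  1.74  3.9 ] turn [-0.0061  0.0013 -0.002 ] w 0.495 F [-5.7  1.5 -1.4]
```

View pics/s8.png

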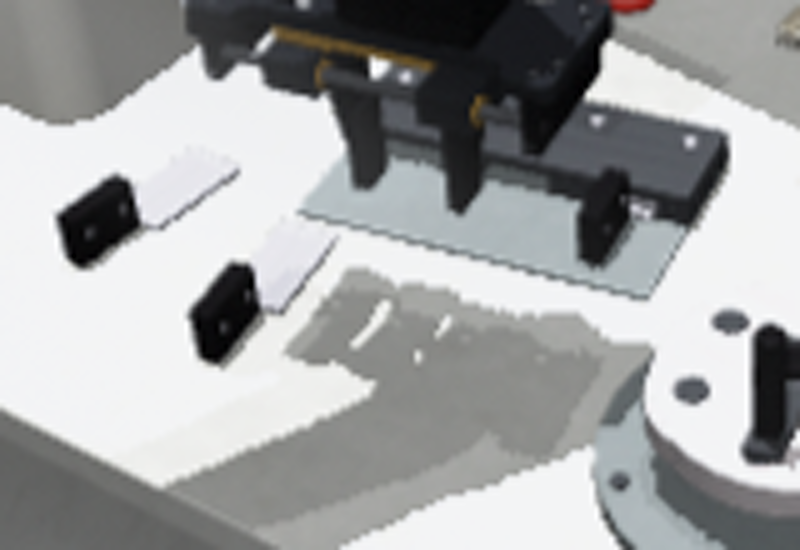

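{"op": "play_rows", "data": {
  "targets": [
    {"claw":0.4,"linear":[-0.1,0.4,0.9],"rotation":[-0.006,0,-0.002]},
    {"claw":0.4,"linear":[0,0.4,0.9],"rotation":[0,0,0]},
    {"claw":0.4,"linear":[0,0.4,0.9],"rotation":[0,0,0]},
    {"claw":0.4,"linear":[0,0.4,0.8],"rotation":[0,0,0]},
    {"claw":0.4,"linear":[0,0,0],"rotation":[0,0,0]}
  ]
}}

```text
time: 21.62
position: [0.4435, -0.1202, 0.0974]
tool_rot: [-1.347, 1.113, 1.341]
ft_force: [0.3, -1.2, -0.8]
grip_width: 0.6
```

```bash
python3 chk.py|head -2; python3 go.py .4375 -.1105 .05 .19
```

```text
A pred [120.2 204.5] [138.2 224.6] obs (np.int64(122), np.int64(206), np.int64(137), np.int64(222)) cen [129.3 214.5] [129.5 213.9] 176
B pred [146.8 221.9] [162.3 243.7] obs (np.int64(148), np.int64(223), np.int64(161), np.int64(242)) cen [154.6 232.8] [154.4 232.2] 182
pos [ 0.445  -0.1217  0.0979] shift [1.91 0.22 0.5 ] turn [-0.0029 -0.0017  0.004 ] w 0.596 F [-0.9 -0.4  0.9]
```

{"op": "play_rows", "data": {
  "targets": [
    {"claw":0.4,"linear":[0.4,0.22,0.5],"rotation":[-0.003,-0.002,0.004]},
    {"claw":0.4,"linear":[0.7,0,0],"rotation":[0,0,0]},
    {"claw":0.4,"linear":[0.7,0,0],"rotation":[0,0,0]},
    {"claw":0.4,"linear":[0,0,0],"rotation":[0,0,0]}
  ]
}}

```text
time: 22.0
position: [0.4432, -0.1129, 0.055]
tool_rot: [-1.352, 1.107, 1.338]
ft_force: [-0.0, 0.2, -0.1]
grip_width: 0.604
```

```bash
python3 go.py .4375 -.1105 .01 .19
```

```text
pos [ 0.4432 -0.1129  0.055 ] shift [1.8  0.22 0.14] turn [-0.001  -0.0011  0.0066] w 0.604 F [-0.   0.2 -0.1]
```

{"op": "play_rows", "data": {
  "targets": [
    {"claw":0.4,"linear":[0.5,0.25,0.14],"rotation":[0,0,0.007]},
    {"claw":0.4,"linear":[0.7,0.05,0],"rotation":[0,0,0]},
    {"claw":0.4,"linear":[0.5,0.1,0],"rotation":[0,0,0]},
    {"claw":0.5,"linear":[0,0,0],"rotation":[0,0,0]}
  ]
}}

```text
time: 22.33
position: [0.4355, -0.1151, 0.0123]
tool_rot: [-1.349, 1.12, 1.34]
ft_force: [-0.6, -0.1, -0.1]
grip_width: 0.577
```

```bash
python3 go.py .4375 -.1105 .009 .19
```

```text
pos [ 0.4355 -0.1151  0.0123] shift [ 0.13 -0.11  0.17] turn [-0.0036 -0.004   0.0004] w 0.577 F [-0.6 -0.1 -0.1]
```

{"op": "play_rows", "data": {
  "newtons": 35,
  "targets": [
    {"claw":0.7,"linear":[0.12,-0.05,0.17],"rotation":[-0.003,-0.004,0]},
    {"claw":0.75,"linear":[0,0,0],"rotation":[0,0,0]},
    {"claw":0.9,"linear":[0,0,0],"rotation":[0,0,0]},
    {"claw":1,"linear":[0,0,0],"rotation":[0,0,0]},
    {"claw":1,"linear":[0,0,0],"rotation":[0,0,0]}
  ]
}}

```text
time: 22.75
position: [0.4384, -0.1118, 0.0112]
tool_rot: [-1.348, 1.113, 1.344]
ft_force: [-0.0, 0.5, -0.1]
grip_width: 0.23
```

```bash
python3 go.py .4375 -.1105 .009 .19
```

```text
pos [ 0.4384 -0.1118  0.0112] shift [0.09 0.02 0.06] turn [-0.0014 -0.0008  0.0018] w 0.23 F [-0.   0.5 -0.1]
```

{"op": "play_rows", "data": {
  "targets": [
    {"claw":1,"linear":[0,0,0],"rotation":[0,0,0]},
    {"claw":1,"linear":[0,0,0],"rotation":[0,0,0]},
    {"claw":1,"linear":[0,0,0],"rotation":[0,0,0]}
  ]
}}

```text
time: 23.0
position: [0.4392, -0.1115, 0.0121]
tool_rot: [-1.349, 1.111, 1.342]
ft_force: [0.6, -0.0, -0.9]
grip_width: 0.157
```

{"op": "play_rows", "data": {
  "targets": [
    {"claw":1,"linear":[-0.5,0,0],"rotation":[0,0,0]},
    {"claw":1,"linear":[-0.1,0,0],"rotation":[0,0,0]}
  ]
}}

```text
time: 23.17
position: [0.4383, -0.1116, 0.027]
tool_rot: [-1.348, 1.112, 1.344]
ft_force: [0.5, -0.7, -1.1]
grip_width: 0.158
```

```bash
python3 chk.py|head -1; python3 go.py .5083 -.1892 .024 .183
```

```text
A pred [120.2 204.5] [138.2 224.6] obs (np.int64(41), np.int64(144), np.int64(108), np.int64(178)) cen [129.3 214.5] [ 74.9 160.5] 600
pos [ 0.438  -0.1112  0.0266] shift [ 0.11 -2.18 -3.59] turn [ 0.0035 -0.0002  0.0018] w 0.159 F [ 0.1 -0.6 -1. ]
```

{"op": "play_rows", "data": {
  "targets": [
    {"claw":1,"linear":[0,-0.5,-0.8],"rotation":[0.003,0,0.002]},
    {"claw":1,"linear":[0,-0.5,-0.8],"rotation":[0,0,0]},
    {"claw":1,"linear":[0,-0.5,-0.8],"rotation":[0,0,0]},
    {"claw":1,"linear":[0,-0.4,-0.7],"rotation":[0,0,0]},
    {"claw":1,"linear":[0,-0.2,-0.4],"rotation":[0,0,0]},
    {"claw":1,"linear":[0,0,0],"rotation":[0,0,0]}
  ]
}}

```text
time: 23.72
position: [0.5076, -0.1865, 0.0231]
tool_rot: [-1.344, 1.11, 1.352]
ft_force: [-0.3, 0.1, 0.2]
grip_width: 0.158
```

```bash
python3 go.py .5083 -.1892 .0185 .183
```

```text
pos [ 0.5076 -0.1865  0.0231] shift [ 0.18 -0.01 -0.11] turn [ 0.0051  0.0032 -0.0004] w 0.158 F [-0.3  0.1  0.2]
```

{"op": "play_rows", "data": {
  "targets": [
    {"claw":1,"linear":[0.16,0,-0.12],"rotation":[0.005,0.003,0]},
    {"claw":1,"linear":[0,-0.3,0],"rotation":[0,0,0]},
    {"claw":1,"linear":[0,-0.25,0],"rotation":[0,0,0]},
    {"claw":1,"linear":[0,0,0],"rotation":[0,0,0]}
  ]
}}

```text
time: 24.05
position: [0.5205, -0.1848, 0.0167]
tool_rot: [-1.338, 1.119, 1.346]
ft_force: [-1.0, 0.6, -0.1]
grip_width: 0.158
```

```bash
python3 go.py .579 -.1761 .0185 .183
```

```text
pos [ 0.5205 -0.1848  0.0167] shift [-0.08 -2.36 -0.08] turn [-0.0005  0.0018 -0.0024] w 0.158 F [-1.   0.6 -0.1]
```

{"op": "play_rows", "data": {
  "targets": [
    {"claw":1,"linear":[-0.06,-0.3,-0.08],"rotation":[0,0,-0.002]},
    {"claw":1,"linear":[0,-0.3,0],"rotation":[0,0,0]},
    {"claw":1,"linear":[0,-0.3,0],"rotation":[0,0,0]},
    {"claw":1,"linear":[0,-0.3,0],"rotation":[0,0,0]},
    {"claw":1,"linear":[0,0,0],"rotation":[0,0,0]}
  ]
}}

```text
time: 24.47
position: [0.5542, -0.1776, 0.0186]
tool_rot: [-1.342, 1.111, 1.347]
ft_force: [0.5, -0.9, -0.9]
grip_width: 0.155
```

```bash
python3 go.py .579 -.1761 .0185 .183
```

```text
pos [ 0.5542 -0.1776  0.0186] shift [ 0.   -0.98 -0.13] turn [0.002  0.003  0.0008] w 0.155 F [ 0.5 -0.9 -0.9]
```

{"op": "play_rows", "data": {
  "targets": [
    {"claw":1,"linear":[0,-0.3,-0.1],"rotation":[0.002,0.003,0]},
    {"claw":1,"linear":[0,-0.3,0],"rotation":[0,0,0]},
    {"claw":1,"linear":[0.1,-0.35,0],"rotation":[0,0,0]},
    {"claw":1,"linear":[0.08,-0.15,0],"rotation":[0,0,0]}
  ]
}}

```text
time: 24.8
position: [0.5827, -0.1756, 0.0155]
tool_rot: [-1.341, 1.118, 1.345]
ft_force: [-15.5, 2.6, 28.8]
grip_width: 0.157
```

```bash
python3 go.py .581 -.1757 .016 .183
```

```text
pos [ 0.5827 -0.1756  0.0155] shift [-0.02  0.07  0.01] turn [-0.0002  0.0006 -0.0013] w 0.157 F [-15.5   2.6  28.8]
```

{"op": "play_rows", "data": {
  "targets": [
    {"claw":1,"linear":[-0.02,0,0],"rotation":[0,0,0]},
    {"claw":0.75,"linear":[0,0,0],"rotation":[0,0,0]},
    {"claw":0.7,"linear":[0,0,0],"rotation":[0,0,0]},
    {"claw":0.7,"linear":[-0.3,0,0],"rotation":[0,0,0]},
    {"claw":0.7,"linear":[-0.8,0,0],"rotation":[0,0,0]},
    {"claw":0.6,"linear":[-1,0,0],"rotation":[0,0,0]},
    {"claw":0.5,"linear":[-1,0.5,-0.5],"rotation":[0,0,0]},
    {"claw":0.4,"linear":[0,0.8,-0.5],"rotation":[0,0,0]},
    {"claw":0.4,"linear":[0,1,-0.5],"rotation":[0,0,0]}
  ]
}}

```text
time: 25.55
position: [0.5395, -0.2179, 0.0972]
tool_rot: [-1.35, 1.111, 1.353]
ft_force: [0.3, 0.2, -0.6]
grip_width: 0.518
```

```bash
python3 chk.py; python3 go.py .458 -.002 .09 -.05
python3 - <<'E'
from h import *
S=get_image('scene');cv2.imwrite('pics/s9.png',cv2.resize(S[170:280,100:260],(800,550),interpolation=2))
E
```

```text
A pred [120.2 204.5] [138.2 224.6] obs (np.int64(122), np.int64(206), np.int64(137), np.int64(222)) cen [129.3 214.5] [129.5 213.9] 176
B pred [146.8 221.9] [162.3 243.7] obs (np.int64(122), np.int64(206), np.int64(137), np.int64(222)) cen [154.6 232.8] [129.5 213.9] 176
C pred [175.  239.5] [189.9 262.7] obs (np.int64(122), np.int64(206), np.int64(137), np.int64(222)) cen [182.5 251.1] [129.5 213.9] 176
s0 pred [223.6 204.9] [235.3 225.5] obs (np.int64(259), np.int64(235), np.int64(273), np.int64(261)) cen [229.5 215.2] [265.1 247.3] 223
s1 pred [201.1 199.7] [213.5 219.9] obs (np.int64(259), np.int64(235), np.int64(273), np.int64(261)) cen [207.4 209.8] [265.1 247.3] 223
s2 pred [179.3 194.7] [192.4 214.5] obs (np.int64(122), np.int64(206), np.int64(137), np.int64(222)) cen [185.9 204.6] [129.5 213.9] 176
pos [ 0.5338 -0.2243  0.0979] shift [0.31 1.33 9.3 ] turn [ 0.1504 -0.0008 -0.0025] w 0.55 F [-4.5 -4.2  0.7]
```

View pics/s9.png

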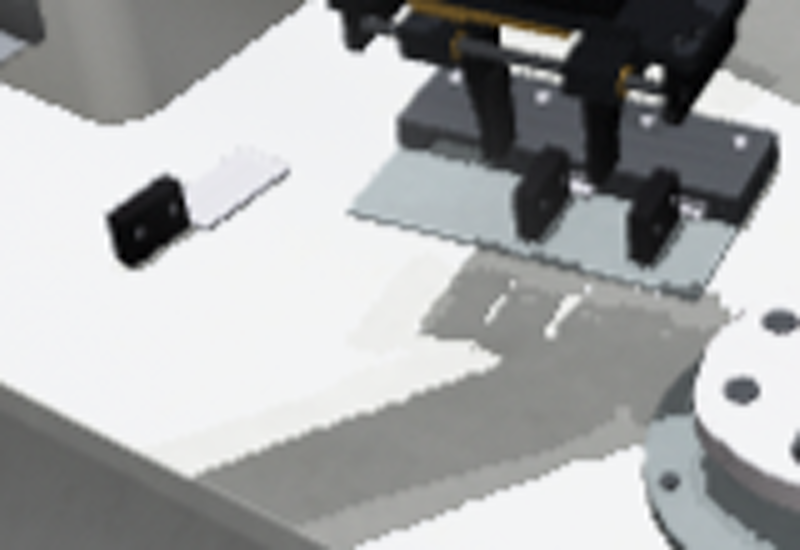

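{"op": "play_rows", "data": {
  "targets": [
    {"claw":0.4,"linear":[0,0.9,0.2],"rotation":[0.05,0,0]},
    {"claw":0.4,"linear":[0,0.9,0.5],"rotation":[0.05,0,0]},
    {"claw":0.4,"linear":[0,0.9,0.8],"rotation":[0.05,0,0]},
    {"claw":0.4,"linear":[0,0.9,1],"rotation":[0,0,0]},
    {"claw":0.4,"linear":[0,0,1],"rotation":[0,0,0]},
    {"claw":0.4,"linear":[0,0,1],"rotation":[0,0,0]},
    {"claw":0.4,"linear":[0,0,0],"rotation":[0,0,0]}
  ]
}}

```text
time: 26.23
position: [0.4436, -0.1151, 0.0975]
tool_rot: [-1.153, 1.241, 1.157]
ft_force: [-0.2, -0.6, 0.0]
grip_width: 0.595
```

```bash
python3 chk.py|head -1; python3 go.py .446 -.0014 .09 -.05
```

```text
A pred [120.2 204.5] [138.2 224.6] obs (np.int64(122), np.int64(206), np.int64(137), np.int64(222)) cen [129.3 214.5] [129.5 213.9] 176
pos [ 0.4438 -0.1174  0.0978] shift [0.32 0.26 4.63] turn [-0.0153  0.0007  0.0001] w 0.602 F [-0.7 -0.8 -0.1]
```

{"op": "play_rows", "data": {
  "targets": [
    {"claw":0.4,"linear":[0,0.06,0.9],"rotation":[-0.015,0,0]},
    {"claw":0.4,"linear":[0,0.05,0.9],"rotation":[0,0,0]},
    {"claw":0.4,"linear":[0,0.05,0.9],"rotation":[0,0,0]},
    {"claw":0.4,"linear":[0,0.05,0.9],"rotation":[0,0,0]},
    {"claw":0.4,"linear":[0,0,0.6],"rotation":[0,0,0]},
    {"claw":0.4,"linear":[0,0,0],"rotation":[0,0,0]}
  ]
}}

```text
time: 26.78
position: [0.4474, -0.014, 0.1]
tool_rot: [-1.169, 1.233, 1.161]
ft_force: [-0.3, -1.0, 0.4]
grip_width: 0.601
```

```bash
python3 go.py .446 -.0014 .01 -.05
```

```text
pos [ 0.4474 -0.014   0.1   ] shift [3.6  0.11 0.5 ] turn [-0.0057 -0.0003  0.0035] w 0.601 F [-0.3 -1.   0.4]
```

{"op": "play_rows", "data": {
  "targets": [
    {"claw":0.4,"linear":[0.3,0.11,0.5],"rotation":[-0.005,0,0.003]},
    {"claw":0.4,"linear":[0.7,0,0],"rotation":[0,0,0]},
    {"claw":0.4,"linear":[0.7,0.05,0],"rotation":[0,0,0]},
    {"claw":0.4,"linear":[0,0,0],"rotation":[0,0,0]}
  ]
}}

```text
time: 27.12
position: [0.4465, -0.003, 0.0564]
tool_rot: [-1.172, 1.232, 1.166]
ft_force: [-0.3, 0.5, 0.7]
grip_width: 0.602
```

```bash
python3 go.py .446 -.0014 .01 -.05;python3 chk.py|head -1
```

```text
pos [ 0.4465 -0.003   0.0564] shift [1.86 0.03 0.06] turn [-0.0024 -0.0005  0.0026] w 0.602 F [-0.3  0.5  0.7]
A pred [120.2 204.5] [138.2 224.6] obs (np.int64(180), np.int64(195), np.int64(255), np.int64(222)) cen [129.3 214.5] [220.6 207.3] 550
```

{"op": "play_rows", "data": {
  "targets": [
    {"claw":0.4,"linear":[0.5,0.03,0.06],"rotation":[-0.002,0,0.003]},
    {"claw":0.4,"linear":[0.7,0.05,0],"rotation":[0,0,0]},
    {"claw":0.4,"linear":[0.6,0.05,0],"rotation":[0,0,0]},
    {"claw":0.5,"linear":[0,0,0],"rotation":[0,0,0]}
  ]
}}

```text
time: 27.5
position: [0.4477, -0.0041, 0.0143]
tool_rot: [-1.171, 1.232, 1.164]
ft_force: [-0.9, -0.6, 0.2]
grip_width: 0.569
```

```bash
python3 go.py .446 -.0014 .01 -.05
```

```text
pos [ 0.4477 -0.0041  0.0143] shift [0.17 0.08 0.1 ] turn [-0.0037 -0.0003  0.0034] w 0.569 F [-0.9 -0.6  0.2]
```

{"op": "play_rows", "data": {
  "newtons": 35,
  "targets": [
    {"claw":0.7,"linear":[0.17,0.08,0.1],"rotation":[-0.003,0,0.003]},
    {"claw":0.75,"linear":[0,0,0],"rotation":[0,0,0]},
    {"claw":0.9,"linear":[0,0,0],"rotation":[0,0,0]},
    {"claw":1,"linear":[0,0,0],"rotation":[0,0,0]},
    {"claw":1,"linear":[0,0,0],"rotation":[0,0,0]},
    {"claw":1,"linear":[0,0,0],"rotation":[0,0,0]},
    {"claw":1,"linear":[0,0,0],"rotation":[0,0,0]}
  ]
}}

```text
time: 28.08
position: [0.4496, -0.002, 0.0143]
tool_rot: [-1.172, 1.228, 1.166]
ft_force: [0.9, 0.0, -1.1]
grip_width: 0.159
```

```bash
python3 go.py .446 -.0014 .01 -.05
```

```text
pos [ 0.4496 -0.002   0.0143] shift [0.17 0.15 0.02] turn [-0.0018  0.001   0.004 ] w 0.159 F [ 0.9  0.  -1.1]
```

{"op": "play_rows", "data": {
  "targets": [
    {"claw":1,"linear":[-0.5,0,0],"rotation":[0,0,0]},
    {"claw":1,"linear":[-0.2,0.1,-0.6],"rotation":[0,0,0]},
    {"claw":1,"linear":[0,0,-0.9],"rotation":[-0.05,0,0]},
    {"claw":1,"linear":[0,0,-0.9],"rotation":[-0.05,0,0]},
    {"claw":1,"linear":[0,0,-0.9],"rotation":[-0.05,0,0]},
    {"claw":1,"linear":[0,-0.2,-0.9],"rotation":[0,0,0]},
    {"claw":1,"linear":[0,0,0],"rotation":[0,0,0]}
  ]
}}

```text
time: 28.67
position: [0.4562, -0.111, 0.0334]
tool_rot: [-1.358, 1.1, 1.35]
ft_force: [-0.6, -0.4, 0.3]
grip_width: 0.153
```

```bash
python3 go.py .488 -.1258 .027 .183
```

```text
pos [ 0.4562 -0.111   0.0334] shift [ 0.27 -1.13 -0.84] turn [0.0114 0.0006 0.0056] w 0.153 F [-0.6 -0.4  0.3]
```

{"op": "play_rows", "data": {
  "targets": [
    {"claw":1,"linear":[0.1,-0.5,-0.4],"rotation":[0.011,0,0.005]},
    {"claw":1,"linear":[0.1,-0.5,-0.4],"rotation":[0,0,0]},
    {"claw":1,"linear":[0,0,0],"rotation":[0,0,0]}
  ]
}}

```text
time: 28.92
position: [0.4833, -0.1295, 0.0285]
tool_rot: [-1.337, 1.118, 1.34]
ft_force: [0.2, 0.1, -1.0]
grip_width: 0.159
```

```bash
python3 go.py .488 -.1258 .0195 .183
python3 - <<'E'
from h import *
# estimate leaf bottom height from scene: lowest dark pixel along block rear edge
S=cv2.cvtColor(get_image('scene'),cv2.COLOR_BGR2GRAY);p=get_state()['position'];c,s=np.cos(.19),np.sin(.19)
o=p[:2]+.0084*np.array([c,s])
for z in(.005,.01,.015,.02): print(z,proj('scene',[[o[0]-.022*c+.007*s,o[1]-.022*s-.007*c,z],[o[0]-.022*c-.007*s,o[1]-.022*s+.007*c,z]]).round(1).tolist())
q=proj('scene',[[o[0]-.022*c,o[1]-.022*s,.01]])[0].round().astype(int);print(q);print(S[q[1]-10:q[1]+8,q[0]-6:q[0]+8])
E
```

```text
pos [ 0.4833 -0.1295  0.0285] shift [ 0.36 -0.21  0.11] turn [-0.0035  0.0015  0.0001] w 0.159 F [ 0.2  0.1 -1. ]
0.005 [[171.8, 232.6], [167.1, 231.4]]
0.01 [[171.6, 231.2], [166.8, 230.0]]
0.015 [[171.3, 229.8], [166.6, 228.6]]
0.02 [[171.1, 228.4], [166.3, 227.1]]
[169 231]
[[ 98  37  23  24  23  26  26  26  28  27  27  26  27  28]
 [125  60  38  36  27  24  24  25  25  27  26  25  26  51]
 [161 119 113  90  40  21  22  23  24  27  25  25  34 102]
 [224 218 216 151  56  22  21  22  23  24  24  34  98 130]
 [237 237 236 169  60  21  21  21  20  22  22  72 126 137]
 [238 237 203 150  67  22  19  19  20  20  73 117 135 139]
 [238 237 170 137  96  46  34  22  20  48 114 134 138 140]
 [237 204 151 138 128 114 112  85  78 109 132 136 138 139]
 [190 151 139 138 136 137 137 128 125 134 137 139 139 139]
 [139 138 139 138 136 138 138 139 138 137 138 138 138 138]
 [136 138 138 138 138 138 139 140 139 139 137 138 138 138]
 [136 137 137 137 138 138 138 138 138 137 137 137 138 138]
 [137 137 137 137 137 138 139 138 138 137 135 136 137 138]
 [138 138 138 137 137 137 139 138 138 138 136 137 138 138]
 [138 138 137 138 140 139 139 139 140 138 137 138 138 137]
 [138 140 139 139 141 141 139 139 140 139 138 138 139 138]
 [139 140 140 140 141 140 139 138 138 138 138 138 138 138]
 [140 140 140 141 141 140 139 139 137 137 138 138 137 138]]
```

{"op": "play_rows", "data": {
  "targets": [
    {"claw":1,"linear":[0.38,-0.21,0.11],"rotation":[-0.003,0.001,0]},
    {"claw":1,"linear":[0,-0.1,0],"rotation":[0,0,0]},
    {"claw":1,"linear":[0,0,0],"rotation":[0,0,0]}
  ]
}}

```text
time: 29.22
position: [0.4864, -0.1253, 0.0189]
tool_rot: [-1.337, 1.12, 1.345]
ft_force: [0.4, 0.1, -0.7]
grip_width: 0.157
```

```bash
python3 go.py .5607 -.1124 .0185 .183
```

```text
pos [ 0.4864 -0.1253  0.0189] shift [ 0.   -3.02 -0.03] turn [-0.002   0.0018 -0.0023] w 0.157 F [ 0.4  0.1 -0.7]
```

{"op": "play_rows", "data": {
  "targets": [
    {"claw":1,"linear":[0,-0.3,-0.03],"rotation":[-0.002,0.001,-0.002]},
    {"claw":1,"linear":[0,-0.3,0],"rotation":[0,0,0]},
    {"claw":1,"linear":[0,-0.3,0],"rotation":[0,0,0]},
    {"claw":1,"linear":[0,0,0],"rotation":[0,0,0]}
  ]
}}

```text
time: 29.55
position: [0.5094, -0.1197, 0.0198]
tool_rot: [-1.341, 1.113, 1.346]
ft_force: [-0.9, -0.3, -0.8]
grip_width: 0.156
```

```bash
python3 go.py .5607 -.1124 .0185 .183
```

```text
pos [ 0.5094 -0.1197  0.0198] shift [ 0.05 -2.07 -0.09] turn [0.0011 0.0026 0.0003] w 0.156 F [-0.9 -0.3 -0.8]
```

{"op": "play_rows", "data": {
  "targets": [
    {"claw":1,"linear":[0.07,-0.3,-0.09],"rotation":[0,0.002,0]},
    {"claw":1,"linear":[0,-0.3,0],"rotation":[0,0,0]},
    {"claw":1,"linear":[0,-0.3,0],"rotation":[0,0,0]},
    {"claw":1,"linear":[0,0,0],"rotation":[0,0,0]}
  ]
}}

```text
time: 29.88
position: [0.5352, -0.1172, 0.0184]
tool_rot: [-1.345, 1.114, 1.344]
ft_force: [0.2, 0.7, -1.2]
grip_width: 0.162
```

```bash
python3 go.py .5607 -.1124 .0185 .183
```

```text
pos [ 0.5352 -0.1172  0.0184] shift [-0.   -1.04  0.  ] turn [0.0018 0.0003 0.0009] w 0.162 F [ 0.2  0.7 -1.2]
```

{"op": "play_rows", "data": {
  "targets": [
    {"claw":1,"linear":[0,-0.35,0],"rotation":[0.002,0,0]},
    {"claw":1,"linear":[0,-0.35,0],"rotation":[0,0,0]},
    {"claw":1,"linear":[0.08,-0.35,0],"rotation":[0,0,0]},
    {"claw":1,"linear":[0.08,-0.2,0],"rotation":[0,0,0]}
  ]
}}

```text
time: 30.22
position: [0.5644, -0.1139, 0.0176]
tool_rot: [-1.335, 1.123, 1.349]
ft_force: [-13.8, -0.8, 27.6]
grip_width: 0.157
```

```bash
python3 go.py .5607 -.1124 .0165 .183
```

```text
pos [ 0.5644 -0.1139  0.0176] shift [0.05 0.13 0.09] turn [-0.0012  0.0021 -0.0053] w 0.157 F [-13.8  -0.8  27.6]
```

{"op": "play_rows", "data": {
  "targets": [
    {"claw":1,"linear":[-0.02,0,0],"rotation":[0,0,0]},
    {"claw":0.75,"linear":[0,0,0],"rotation":[0,0,0]},
    {"claw":0.7,"linear":[0,0,0],"rotation":[0,0,0]},
    {"claw":0.7,"linear":[-0.3,0,0],"rotation":[0,0,0]},
    {"claw":0.7,"linear":[-0.8,0,0],"rotation":[0,0,0]},
    {"claw":0.7,"linear":[-1,0,0],"rotation":[0,0,0]},
    {"claw":0.6,"linear":[-1,0.9,0],"rotation":[0,0,0]},
    {"claw":0.5,"linear":[-1,1,0],"rotation":[0,0,0]},
    {"claw":0.5,"linear":[-1,1,0],"rotation":[0,0,0]},
    {"claw":0.5,"linear":[-1,1,0],"rotation":[0,0,0]}
  ]
}}

```text
time: 31.05
position: [0.4714, -0.1298, 0.1729]
tool_rot: [-1.339, 1.133, 1.357]
ft_force: [0.1, 0.9, 0.9]
grip_width: 0.475
```

{"op": "play_rows", "data": {
  "targets": [
    {"claw":0.5,"linear":[-1,0,0],"rotation":[0,0,0]},
    {"claw":0.5,"linear":[-1,0,0],"rotation":[0,0,0]},
    {"claw":0.5,"linear":[-1,0,0],"rotation":[0,0,0]},
    {"claw":0.5,"linear":[0,0,0],"rotation":[0,0,0]},
    {"claw":0.5,"linear":[0,0,0],"rotation":[0,0,0]}
  ]
}}

```text
time: 31.47
position: [0.4698, -0.1326, 0.2579]
tool_rot: [-1.332, 1.117, 1.348]
ft_force: [-0.1, -0.3, -0.8]
grip_width: 0.499
```

```bash
python3 chk.py|tail -3; python3 n.py
python3 - <<'E'
from h import *
S=get_image('scene');cv2.imwrite('pics/s10.png',cv2.resize(S[170:290,160:350],(798,504),interpolation=2))
E
```

```text
s0 pred [223.6 204.9] [235.3 225.5] obs (np.int64(181), np.int64(194), np.int64(255), np.int64(222)) cen [229.5 215.2] [214.6 206.6] 674
s1 pred [201.1 199.7] [213.5 219.9] obs (np.int64(181), np.int64(194), np.int64(255), np.int64(222)) cen [207.4 209.8] [214.6 206.6] 674
s2 pred [179.3 194.7] [192.4 214.5] obs (np.int64(181), np.int64(194), np.int64(255), np.int64(222)) cen [185.9 204.6] [214.6 206.6] 674
[ 0.4701 -0.1329  0.258 ] 0.2791 phi 97.65 [ 1.1 -0.4  0.4] slope,y330 [  0.417 262.275]
```

View pics/s10.png

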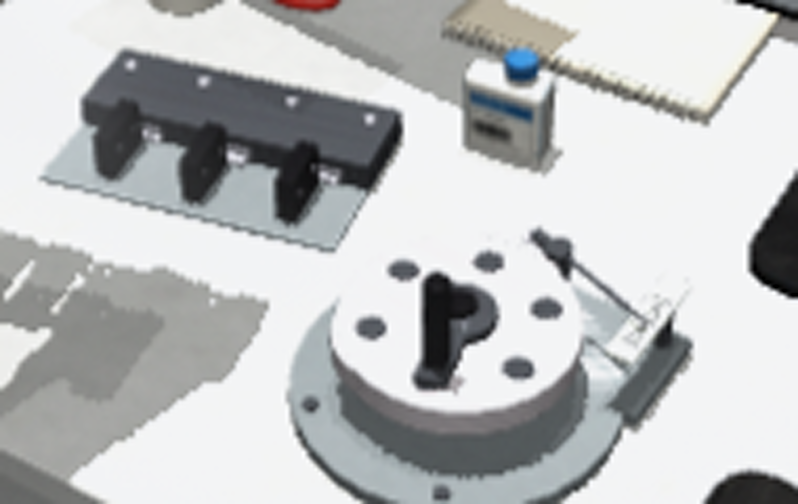

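```bash
python3 -c "
from bench import *
print(close_job())"
```

```text
the job is handed in; nothing more can be done
None
```

I finished the run-out check and handed the job in at about 31.5 s of the 210 s allowed; no verdict was reported.

- **High spot:** I turned the rotor about 185° clockwise by its knob. I set it at the crest by balancing equal needle readings on either side, then let go. The needle stayed at its top position (262.2–262.3 px in my view against a peak of 262.3, roughly 0.36–0.4 rad by geometry) after letting go, after pressing the rod and at the end.
- **Which rise it is:** I did not turn a full circle, and the needle stayed at zero until this rise in the part I could see; the view was blocked for about 40° just before it. I took it as the taller from its reading and from the rim outline in the first top picture, about 7–8 mm at this rise and no more than about 3 mm elsewhere. The gauge covered roughly 285–345° of the rim in that picture, so that stretch was not measured.
- **Depth rod:** It is bottomed. The tool stopped at 74 mm above the bench with about 31 N, and the rotor did not move.
- **Leaf gauges:** Three were on the bench, and each now sits flat in its own slot. Each was pushed until I felt the back wall and the slot floor. The last picture shows all three blocks upright and in line at the positions expected for fully home.
- **Other things:** I touched none of the bystanders or the gauge. I saw no leaf knocked aside and no slackened grip. The bottle looked unmoved in the last picture, but I did not measure the bystanders.

My automatic block check gave nothing useful at the end, because the three blocks merged with the dark holder into one blob. I judged the leaves by eye and by the contact forces instead.

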